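Fit the dials to the clock cases

TASK

Get these clocks closed up: first take every packing block out of the clock cases and put it in the grey plastic tray, then, with the cases all open, press the cap of the air duster right down and let it spring back to blow the dust out, and only after that put every dial that is on the bench, face up, into a case of its own and press it fully home so that it sits level and flush with the rim. Don't press the duster again once a dial is in, and leave everything else on the bench where it is, with the jar among the dials left standing.

Things in the scene. Friction and masses are not known exactly. Their poses are not given: they have to be found in the camera images.
- case1: round dark-wood clock case on its back, fixed, 132 mm across (mouldings 137), 48 mm high, round opening 100 mm across in its top. Origin: centre of its underside, z up. In the opening a flat black carrier disc (92 mm) stands 3 mm below the rim; a stiff press fit, it slides down 7 mm to a hard stop under about 10 N and stays where it is pushed
- case1_rim (a point): centre of the opening of case1, level with the top of its rim, z up; a dial that is home has its underside 10 mm below this point and its face level with the rim
- case2: round dark-wood clock case on its back, fixed, 132 mm across (mouldings 137), 48 mm high, round opening 100 mm across in its top. Origin: centre of its underside, z up. In the opening a flat black carrier disc (92 mm) stands 3 mm below the rim; a stiff press fit, it slides down 7 mm to a hard stop under about 10 N and stays where it is pushed
- case2_rim (a point): centre of the opening of case2, level with the top of its rim, z up; a dial that is home has its underside 10 mm below this point and its face level with the rim
- case3: round dark-wood clock case on its back, fixed, 132 mm across (mouldings 137), 48 mm high, round opening 100 mm across in its top. Origin: centre of its underside, z up. In the opening a flat black carrier disc (92 mm) stands 3 mm below the rim; a stiff press fit, it slides down 7 mm to a hard stop under about 10 N and stays where it is pushed
- case3_rim (a point): centre of the opening of case3, level with the top of its rim, z up; a dial that is home has its underside 10 mm below this point and its face level with the rim
- dial1: round white clock dial, a flat disc 96 mm across and 10 mm thick with black hour marks, and a brass centre post 16 mm in diameter standing 28 mm up from the middle of its face (post top 38 mm above the underside). Origin at the centre of the underside, z up through the post. About 0.1 to 0.2 kg. May be absent
- dial2: round white clock dial, a flat disc 96 mm across and 10 mm thick with black hour marks, and a brass centre post 16 mm in diameter standing 28 mm up from the middle of its face (post top 38 mm above the underside). Origin at the centre of the underside, z up through the post. About 0.1 to 0.2 kg. May be absent
- dial3: round white clock dial, a flat disc 96 mm across and 10 mm thick with black hour marks, and a brass centre post 16 mm in diameter standing 28 mm up from the middle of its face (post top 38 mm above the underside). Origin at the centre of the underside, z up through the post. About 0.1 to 0.2 kg. May be absent
- block1: plywood packing block, 72 x 30 mm and 45 mm high, origin at the centre of its underside, x along its length. It starts standing on the carrier of a clock case. May be absent
- block2: plywood packing block, 72 x 30 mm and 45 mm high, origin at the centre of its underside, x along its length. It starts standing on the carrier of a clock case. May be absent
- block3: plywood packing block, 72 x 30 mm and 45 mm high, origin at the centre of its underside, x along its length. It starts standing on the carrier of a clock case. May be absent
- tray: fixed open grey plastic tray, 165 x 105 mm outside, 30 mm high, walls and floor 5 mm thick; origin at the centre of its underside, x along the 165 mm side
- duster_cap (a joint): travel of the grey sprung cap of the air duster, a 58 mm aluminium canister bolted upright to the bench: 0 up, 0.008 m fully down (about 6 N); it springs back up by itself
- cap_top (a point): centre of the top of that cap (32 mm across, 152 mm above the bench); moves with it
- jar: bystander: round amber glass jar, 60 mm across, 70 mm high, origin at the centre of its underside, among the dials
- glue: bystander: white glue bottle, 44 mm across, 120 mm high
- driver: bystander: screwdriver lying on the bench
- bowl: bystander: white bowl, 100 mm across
- bezel: bystander: brass ring lying flat, 80 mm across, 12 mm high
- mug: bystander: blue mug, 85 mm high
- bob: bystander: brass pendulum bob lying flat, 84 mm across
There are look-alikes about, which are no part of the job. What is shaped like the part that bears duster_cap but purple or red is not meant.

How it is judged:
By the outcome, as a careful person would: the job done as asked, in the order asked, and still so for the second after the job is handed in, with the robot touching nothing.
Of block1, block2, block3 only 2 to 3 are there at a start; the rules pass over those that are not, and their reading is None.
Of dial1, dial2, dial3 only 2 to 3 are there at a start; the rules pass over those that are not, and their reading is None.
At some moment in a run one of dial1, dial2, dial3, block1, block2, block3 may be knocked a few centimetres aside while the robot is not near it.
Once in a run the grip may slacken for a moment while it holds something.
It also fails if it takes over 210 s, if anything falls off the work surface, if the arm or the gripper's body presses on something with over 40 N, if the wrist force passes 120 N, or if a joint passes its speed limit or range.

ROBOT

A 6-joint arm with a two-finger parallel gripper is mounted at the origin on the work surface. World frame = base frame: x ahead of the robot, y to its left, z up, the work surface at z = 0. Lengths are in m, angles in degrees, forces in N, time in s.
With the tool pointing down it reaches from about 0.325 to 1 m from the base axis. Payload 5.1 kg.
Tool frame: the origin (TCP) lies midway between the tips of the shut fingers; the grasp point (between the pads) lies 19 mm behind it; z points along the fingers, y is the line along which they close (so a half turn about z gives the same grasp; the last joint's range is limited). The gripper opens to 85 mm and grips with 20 to 120 N. Pads are 22 mm wide; open, the fingers measure 114 mm over their backs; the gripper's body (76 mm by 85 mm) begins 54 mm behind the grasp point. The pads swing forward as they close: fully open they stand 13 mm farther back than shut.
Start: joints at [68.892, 7.093, 94.555, -0, 78.352, -4.733], TCP at [0.183, 0.624, 0.231] pointing down, gripper open.
Joint ranges: [-149.61, 149.61], [-58.7, 133.49], [1.44, 155.28], [-77.14, 257.14], [18.33, 153.61], [-166.67, 166.67]. Speed limits (degrees/s): [147.25, 147.25, 180, 180, 180, 180].

INTERFACE

Orientations are given as [roll, pitch, yaw] about the fixed x, y, z axes, in that order (R = Rz(yaw) Ry(pitch) Rx(roll)).
In Python, from cell import ctrl gives the robot as it stands.
- The arm moves only by the tool send_rows, never from a script. Its argument "steps" is a list of rows, each an object with "translation": the shift along the tool's x, y, z in units of 25 mm (1.0 is 25 mm), a list of three; "turn": the turn, a rotation vector about the tool's x, y, z in units of 5 degrees (1.0 is 5 degrees), a list of three. In form: [{"translation": [dx, dy, dz], "turn": [rx, ry, rz]}, ...]. A call has 1 to 12 rows; each row shifts and turns the commanded pose from where the row before left it, along the tool's axes as they then stand; what a row does not reach is not made up. A row lasts 1/10 s, in which the tool goes at most 50 mm and 8.59 degrees, less where a joint would pass 70% of its speed; a pose out of reach is approached as far as the arm can. A call is refused whole if a number of a shift passes 1 or a number of a turn 1, either way. A call with a gripper value outside its range is refused whole. "gripper" is the opening, from 0 (shut) to 1 (fully open), set as the call begins (left out, the last holds). The fingers move at their own pace and stop on an object; the grip force is fixed at half the most. Time passes only in rows, so rows that do not move let the fingers close. It gives the time, the measured TCP pose, the force, the opening and the grip force at its end, in the units of the state.
- ctrl.observe(): the state, without advancing time (a new reading comes with each control period).
- ctrl.read_camera(name): name is "scene" or "top" or "wrist"; returns (picture, depth): 400x640x3 uint8, red, green, blue; 400x640 float32, m along the optical axis (not along the pixel's ray), 0 where there is no reading.
- ctrl.camera_model(name): a dict with "fx", "fy", "cx", "cy" (pixels), "R" (3x3) and "t" (3): a world point X has camera coordinates R X + t. Camera axes: x right, y down, z forward; pixel columns grow to the right and rows downward; lengths in m; the calibration is good to about 2 mm. A picture is of the moment at which its call begins: read the wrist's pose just before it. camera_model takes no time and is no camera call; for the wrist camera it gives the pose at the moment of the call.
- ctrl.sign_off(): hands the job in; it is judged then, once.
The state is a dict: "clock": time; "qpos": joint angles; "qd": joint speeds; "effort": joint torques, N m; "position": TCP position; "ee_rot": TCP orientation; "contact_force": force on the tool from outside, world axes, zero at the start; "moment": the same for the moment, N m; "grip_width": finger opening in m; "finger_force": force on a finger pad.
Only numpy, scipy, OpenCV 4.12 (cv2) and the standard library are available. Lean on these libraries where they do the work, as an engineer would, in place of code of your own. Each camera call takes 0.05 s, during which the arm holds its last target. There are 200 camera calls.

## Working session

There is one attempt and no reset: what is moved stays moved. The work goes in short steps, Python scripts to look and compute and a tool call to move; the robot and the scene stay as the last step left them, time stands still between calls to the robot, and variables do not carry over. Pictures are saved under pics/ and viewed, at most 14 in all, crops included, and the job is handed in when it is done.

Besides the shell and the picture viewer there is one more tool, called after "Request:" as name([rows], argument=value, ...), one row to a line, values as JSON. send_rows: Moves the arm, as the interface text tells. Its arguments: {"type":"object","properties":{"steps":{"type":"array"},"gripper":{"type":"number"}},"required":["steps"]}

```bash
ls; mkdir -p pics; cat > h.py <<'E'
import numpy as np, cv2
from cell import ctrl
def save(n,f):
    im,d=ctrl.read_camera(n); m=ctrl.camera_model(n)
    cv2.imwrite(f'pics/{f}.png',im[:,:,::-1]); np.savez(f'pics/{f}.npz',im=im,d=d,**{k:np.array(v) for k,v in m.items()})
    return im,d,m
def load(f):
    z=np.load(f'pics/{f}.npz'); return z['im'],z['d'],z
def ray(m,u,v,h):
    R=np.array(m['R']);t=np.array(m['t']);c=-R.T@t
    r=R.T@np.array([(u-m['cx'])/m['fx'],(v-m['cy'])/m['fy'],1.])
    return c+r*(h-c[2])/r[2]
def cloud(m,d):
    v,u=np.mgrid[:d.shape[0],:d.shape[1]]
    P=np.stack([(u-m['cx'])/m['fx']*d,(v-m['cy'])/m['fy']*d,d],-1)
    P=(P-np.array(m['t']))@np.array(m['R']); P[d<=0]=np.nan
    return P
E
python3 - <<'E'
from h import *
for n in('top','scene'):
    im,d,m=save(n,n+'0'); print(n,m['fx'],(-np.array(m['R']).T@np.array(m['t'])).round(3),np.array(m['R']).round(2).tolist())
print(ctrl.observe())
E
```

```text
pics
top 515.9583635213087 [ 0.193 -0.032  1.805] [[-0.06, -1.0, 0.0], [-0.98, 0.06, -0.21], [0.21, -0.02, -0.98]]
scene 418.7912995449275 [1.241 0.217 1.411] [[-0.39, 0.92, 0.01], [0.8, 0.35, -0.49], [-0.45, -0.18, -0.87]]
{'clock': 0.1, 'qpos': array([ 6.88907372e+01,  7.13220013e+00,  9.46258533e+01, -2.03017246e-03,
        7.83508188e+01, -4.73304558e+00]), 'qd': array([-0.02827879, -0.12598494, -0.0623201 ,  0.14460412, -0.01384409,
       -0.04972527]), 'effort': array([ 3.34082524e-04, -4.24928498e+01, -3.66654539e+01, -9.80239037e-07,
        3.90883244e-03,  8.86475448e-06]), 'position': array([0.18310807, 0.62310864, 0.23015253]), 'ee_rot': array([-1.79891335e+02, -7.00260215e-03,  1.63624188e+02]), 'contact_force': array([-0.35734529,  0.97876385, -0.31391514]), 'moment': array([0.02855556, 0.02682463, 0.02160119]), 'finger_force': 0.0, 'grip_width': 0.08543212166954549}
```

View pics/top0.png

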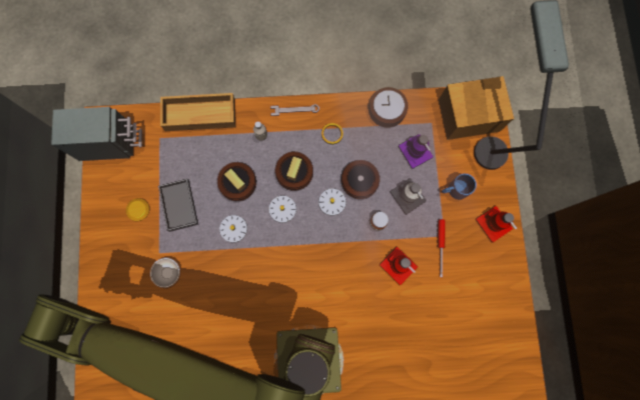

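View pics/scene0.png

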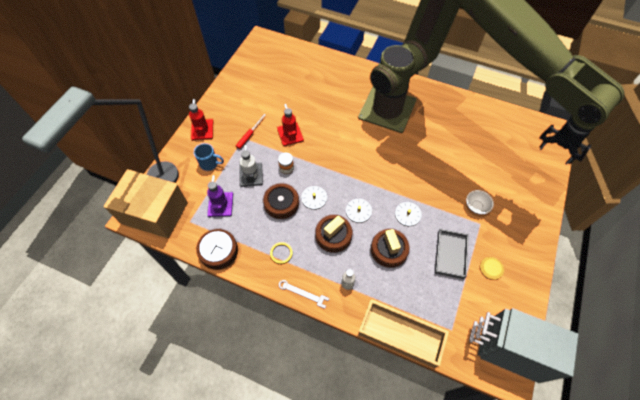

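The top view shows dials at (233,229), (282,208) and (332,202), and cases at (237,181), (294,170) and (360,179), with blocks in the first two. The grey tray is at (179,205); the wooden box at (198,110) is not it. The jar is at (380,220). There are four dusters: grey (408,195), purple (416,150), red (400,263) and red (497,223). The grey/aluminium one fits the description. I'll confirm with a crop and measure.

```bash
python3 - <<'E'
from h import *
im,d,m=load('top0'); im2,d2,m2=load('scene0')
a=cv2.resize(im[120:270,150:460],None,fx=2.5,fy=2.5,interpolation=cv2.INTER_CUBIC)[:,:,::-1]
b=cv2.resize(im2[125:275,180:480],None,fx=1.5,fy=1.5,interpolation=cv2.INTER_CUBIC)[:,:,::-1]
W=775;c=np.zeros((375+225,W,3),np.uint8);c[:375,:a.shape[1]]=a;c[375:,:b.shape[1]]=b
cv2.imwrite('pics/crop0.png',c)
P=cloud(m,d);P2=cloud(m2,d2)
for n,(u,v),(u2,v2) in [('d1',(233,229),(408,214)),('d2',(282,208),(358,210)),('d3',(332,202),(314,197)),('b1',(235,180),(392,242)),('b2',(294,168),(334,229)),('c3',(360,179),(281,200)),('tray',(179,205),(451,254)),('dust',(408,186),(246,150)),('jar',(380,220),(286,158))]:
    print(n,P[v,u].round(3),P2[v2,u2].round(3))
E
```

```text
d1 [0.453 0.234 0.029] [0.466 0.242 0.02 ]
d2 [0.516 0.061 0.034] [0.524 0.065 0.02 ]
d3 [ 0.526 -0.114  0.038] [ 0.539 -0.109  0.019]
b1 [0.613 0.214 0.088] [0.631 0.223 0.093]
b2 [0.643 0.011 0.087] [0.665 0.023 0.093]
c3 [ 0.6   -0.217  0.048] [ 0.609 -0.212  0.039]
tray [0.554 0.427 0.004] [0.552 0.432 0.009]
dust [ 0.551 -0.369  0.114] [ 0.524 -0.385  0.152]
jar [ 0.448 -0.271  0.071] [ 0.447 -0.267  0.066]
```

View pics/crop0.png

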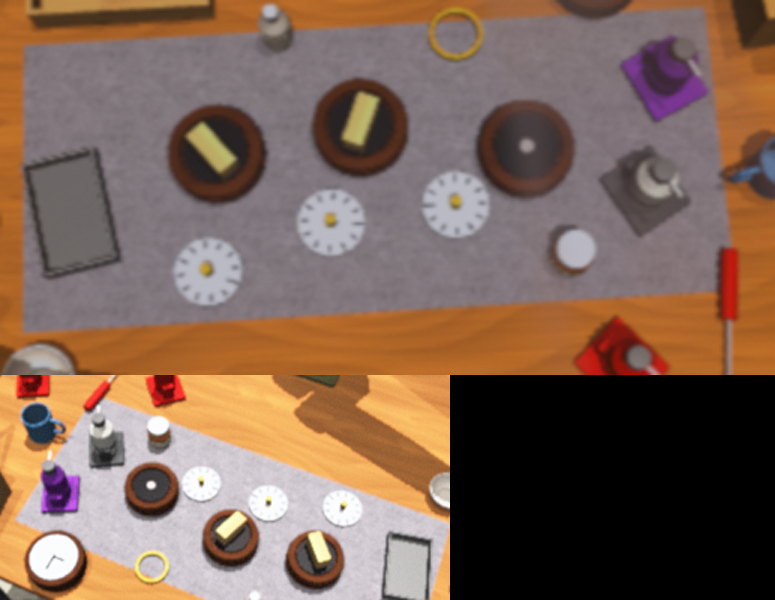

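Crop: the grey canister with a grey cap on the grey base, at top pixel (408,190), is the duster meant. Case 3 is already empty. Next, a closer look with the wrist camera.

```bash
cat >> h.py <<'E'
from scipy.spatial.transform import Rotation as Ro
def plan(x,y,z,n=None):
    s=ctrl.observe(); R=Ro.from_euler('xyz',s['ee_rot'],degrees=True).as_matrix()
    dl=R.T@(np.array([x,y,z])-s['position'])/.025
    k=n or int(np.ceil(abs(dl).max()))
    print('rows',k,'each',(dl/k).round(3),'total',dl.round(3),'rpy',s['ee_rot'].round(2),'pos',s['position'].round(4))
E
python3 - <<'E'
from h import *
plan(0.54,0.12,0.45)
m=ctrl.camera_model('wrist');R=np.array(m['R']);print(m['fx'],(-R.T@m['t']).round(3),R.round(2))
E
```

```text
rows 20 each [-0.968 -0.765 -0.438] total [-19.369 -15.3    -8.767] rpy [-1.7989e+02 -1.0000e-02  1.6362e+02] pos [0.1831 0.6231 0.2302]
356.21765936439726 [0.107 0.646 0.373] [[ 0.28  0.96 -0.  ]
 [ 0.91 -0.27  0.31]
 [ 0.3  -0.09 -0.95]]
```

Request:
send_rows([
  {"translation": [-0.97,-0.76,-0.44],"turn": [0,0,0]},
  {"translation": [-0.97,-0.76,-0.44],"turn": [0,0,0]},
  {"translation": [-0.97,-0.76,-0.44],"turn": [0,0,0]},
  {"translation": [-0.97,-0.76,-0.44],"turn": [0,0,0]},
  {"translation": [-0.97,-0.76,-0.44],"turn": [0,0,0]},
  {"translation": [-0.97,-0.76,-0.44],"turn": [0,0,0]},
  {"translation": [-0.97,-0.76,-0.44],"turn": [0,0,0]},
  {"translation": [-0.97,-0.76,-0.44],"turn": [0,0,0]},
  {"translation": [-0.97,-0.76,-0.44],"turn": [0,0,0]},
  {"translation": [-0.97,-0.76,-0.44],"turn": [0,0,0]},
  {"translation": [-0.97,-0.76,-0.44],"turn": [0,0,0]},
  {"translation": [-0.97,-0.76,-0.44],"turn": [0,0,0]},
])

```text
clock: 1.3
position: [0.3986, 0.3216, 0.3633]
ee_rot: [-180.0, -0.0, 163.6]
contact_force: [0.3, -0.2, 0.8]
grip_width: 0.0851
finger_force: 0.0
```

Request:
send_rows([
  {"translation": [-0.97,-0.76,-0.44],"turn": [0,0,0]},
  {"translation": [-0.97,-0.76,-0.44],"turn": [0,0,0]},
  {"translation": [-0.97,-0.76,-0.44],"turn": [0,0,0]},
  {"translation": [-0.97,-0.76,-0.44],"turn": [0,0,0]},
  {"translation": [-0.97,-0.76,-0.44],"turn": [0,0,0]},
  {"translation": [-0.97,-0.76,-0.44],"turn": [0,0,0]},
  {"translation": [-0.97,-0.76,-0.44],"turn": [0,0,0]},
  {"translation": [-0.97,-0.76,-0.44],"turn": [0,0,0]},
  {"translation": [0,0,0],"turn": [0,0,0]},
  {"translation": [0,0,0],"turn": [0,0,0]},
])

```text
clock: 2.3
position: [0.5416, 0.122, 0.4508]
ee_rot: [-180.0, -0.1, 163.6]
contact_force: [1.2, 0.6, -0.3]
grip_width: 0.0855
finger_force: 0.0
```

```bash
python3 - <<'E'
from h import *
print(ctrl.observe()['position'])
save('wrist','w1')
E
```

```text
[0.54156141 0.12196305 0.45075968]
```

View pics/w1.png

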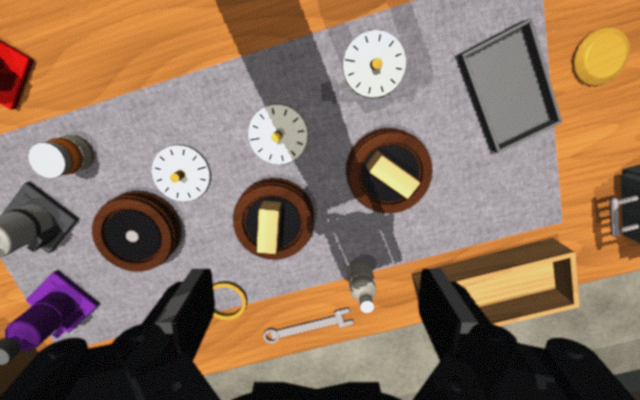

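w1 shows dials at (375,64), (278,134) and (181,173). The cases are at (389,171) and (273,219) with blocks, and the empty one at (136,230). The grey tray is at (508,87), and the duster cap is off to the left at about (10,235). Next I measure with colour contours and depth.

```bash
cat >> h.py <<'E'
def hsv(im): return cv2.cvtColor(np.ascontiguousarray(im),cv2.COLOR_RGB2HSV)
def blobs(mask,amin,amax):
    mask=cv2.morphologyEx(mask.astype(np.uint8),cv2.MORPH_CLOSE,np.ones((5,5)))
    cs,_=cv2.findContours(mask,cv2.RETR_EXTERNAL,cv2.CHAIN_APPROX_NONE)
    return [c for c in cs if amin<cv2.contourArea(c)<amax]
def onplane(m,c,h): return np.array([ray(m,u,v,h)[:2] for u,v in c.reshape(-1,2)])
def circ(p):  # algebraic circle fit, one pass of trimming
    for _ in range(4):
        A=np.c_[2*p,np.ones(len(p))];s=np.linalg.lstsq(A,(p**2).sum(1),rcond=None)[0]
        r=np.sqrt(s[2]+s[0]**2+s[1]**2); e=abs(np.hypot(*(p-s[:2]).T)-r)
        k=e<max(2*np.median(e),.001); p=p[k]
    return s[0],s[1],r,e.max()
E
cat > det.py <<'E'
from h import *
def detect(f,scale=1.,show=True):
    im,d,m=load(f); H=hsv(im); P=cloud(m,d); out=[]
    a=scale**2
    for name,mask,h,lo,hi in [('yellow',(H[...,0]>18)&(H[...,0]<34)&(H[...,1]>60)&(H[...,2]>120),.09,300,4000),
        ('white',(H[...,1]<45)&(H[...,2]>165),.01,800,8000),
        ('wood',(H[...,0]<14)&(H[...,1]>90)&(H[...,2]<125),.048,2000,12000)]:
        for c in blobs(mask,lo*a,hi*a):
            if name=='yellow' and f[0]=='w':
                pass
            q=onplane(m,c,h); u,v=c.reshape(-1,2).mean(0)
            mm=np.zeros(d.shape,np.uint8); cv2.drawContours(mm,[c],-1,1,-1); z=P[...,2][mm>0]
            if name=='yellow':
                (x,y),(w,l),ang=cv2.minAreaRect((q*1000).astype(np.float32))
                print(name,(int(u),int(v)),'rect',round(x/1000,4),round(y/1000,4),round(w),round(l),round(ang,1),'z',np.nanpercentile(z,[10,50,90]).round(3))
            else:
                print(name,(int(u),int(v)),'circ',np.round(circ(q),4),'z',np.nanpercentile(z,[10,50,90]).round(3))
E
python3 - <<'E'
from det import *
detect('w1')
im,d,m=load('w1');P=cloud(m,d)
for u,v in [(430,60),(330,180),(508,90),(380,60),(390,50),(280,145),(181,160),(130,215),(118,222),(268,225),(392,178),(132,237),(2,240),(10,235),(20,230),(45,158)]: print((u,v),P[v,u].round(4),hsv(im)[v,u])
E
```

```text
yellow (523, 276) rect 0.8402 0.372 179 52 89.3 z [0.007 0.008 0.059]
yellow (267, 230) rect 0.6455 0.0145 31 74 68.1 z [0.088 0.089 0.091]
yellow (394, 176) rect 0.6171 0.2196 74 31 38.7 z [0.088 0.09  0.091]
yellow (601, 55) rect 0.5344 0.5156 68 69 2.5 z [0.011 0.016 0.018]
white (363, 361) circ [1.0181 0.0674 0.1204 0.0545] z [-0.756 -0.752 -0.748]
white (358, 52) circ [0.446  0.2325 0.0586 0.0095] z [0.    0.01  0.011]
wood (136, 230) circ [ 0.6009 -0.2041  0.0723  0.0058] z [0.036 0.045 0.048]
wood (273, 218) circ [0.6447 0.0203 0.0674 0.0037] z [0.038 0.047 0.089]
wood (388, 170) circ [0.6191 0.2191 0.0663 0.0026] z [0.039 0.047 0.09 ]
wood (262, 19) circ [0.3616 0.101  0.0473 0.0183] z [-0.001  0.     0.001]
(430, 60) [0.4772 0.3261 0.0012] [156   8 150]
(330, 180) [ 6.182e-01  1.256e-01 -2.000e-04] [165  15 100]
(508, 90) [0.5552 0.4344 0.0058] [ 15   7 140]
(380, 60) [0.4559 0.2452 0.0378] [ 21 142 230]
(390, 50) [0.4461 0.2676 0.0118] [ 60   3 235]
(280, 145) [0.5356 0.0634 0.0101] [108   5 234]
(181, 160) [ 0.513  -0.1022  0.0091] [108   5 240]
(130, 215) [ 0.5709 -0.2029  0.0452] [80 31 25]
(118, 222) [ 0.5767 -0.2276  0.0446] [141  54  33]
(268, 225) [0.6357 0.0196 0.0913] [ 27  90 235]
(392, 178) [0.6178 0.216  0.089 ] [ 29  85 235]
(132, 237) [ 0.608  -0.2177  0.0437] [  8  15 211]
(2, 240) [ 0.5409 -0.3599  0.1101] [ 26  18 197]
(10, 235) [ 0.5383 -0.3526  0.102 ] [45 15 66]
(20, 230) [ 0.5385 -0.3547  0.0807] [30 16 63]
(45, 158) [ 0.4482 -0.2701  0.0684] [110   6 236]
```

```bash
python3 - <<'E'
from h import *
for f in('w1','top0'):
    im,d,m=load(f);P=cloud(m,d)
    k=(abs(P[...,0]-.555)<.13)&(abs(P[...,1]-.43)<.1)&(P[...,2]>.02)&(P[...,2]<.04)
    k=cv2.morphologyEx(k.astype(np.uint8),cv2.MORPH_OPEN,np.ones((2,2)))
    cs,_=cv2.findContours(k,cv2.RETR_EXTERNAL,cv2.CHAIN_APPROX_NONE);c=max(cs,key=cv2.contourArea)
    print(f,cv2.minAreaRect((onplane(m,c,.03)*1000).astype(np.float32)),np.nanmedian(P[...,2][k>0]))
s=ctrl.observe();print(s['position'],s['ee_rot'])
plan(0.6455,0.0145,0.12)
E
```

```text
w1 ((553.7252197265625, 430.2959899902344), (165.94618225097656, 108.70086669921875), 11.068811416625977) 0.029159347035385308
top0 ((597.63134765625, 383.1227111816406), (82.89061737060547, 7.78148889541626), 12.194158554077148) 0.021298602337291382
[0.5411678  0.12252394 0.45054714] [-1.79988614e+02 -8.09613255e-02  1.63619561e+02]
rows 14 each [-0.374 -0.212  0.944] total [-5.241 -2.966 13.215] rpy [-1.7999e+02 -8.0000e-02  1.6362e+02] pos [0.5412 0.1225 0.4505]
```

Request:
send_rows([
  {"translation": [-0.44,-0.25,0.8]},
  {"translation": [-0.44,-0.25,0.8]},
  {"translation": [-0.44,-0.25,0.8]},
  {"translation": [-0.44,-0.25,0.8]},
  {"translation": [-0.44,-0.25,0.8]},
  {"translation": [-0.44,-0.25,0.8]},
  {"translation": [-0.44,-0.25,0.8]},
  {"translation": [-0.44,-0.25,0.8]},
  {"translation": [-0.44,-0.25,0.8]},
  {"translation": [-0.44,-0.25,0.8]},
  {"translation": [-0.44,-0.24,0.8]},
  {"translation": [-0.4,-0.22,0.8]},
])

```text
invalid input
```

```bash
python3 - <<'E'
from h import *
plan(0.6455,0.0145,0.062)
E
```

```text
rows 16 each [-0.328 -0.185  0.971] total [-5.244 -2.966 15.535] rpy [-1.7999e+02 -8.0000e-02  1.6362e+02] pos [0.5412 0.1225 0.4505]
```

Turn must be present in each row.

Request:
send_rows([
  {"translation": [-0.44,-0.25,0.8],"turn": [0,0,0]},
  {"translation": [-0.44,-0.25,0.8],"turn": [0,0,0]},
  {"translation": [-0.44,-0.25,0.8],"turn": [0,0,0]},
  {"translation": [-0.44,-0.25,0.8],"turn": [0,0,0]},
  {"translation": [-0.44,-0.25,0.8],"turn": [0,0,0]},
  {"translation": [-0.44,-0.25,0.8],"turn": [0,0,0]},
  {"translation": [-0.44,-0.25,0.8],"turn": [0,0,0]},
  {"translation": [-0.44,-0.25,0.8],"turn": [0,0,0]},
  {"translation": [-0.44,-0.25,0.8],"turn": [0,0,0]},
  {"translation": [-0.44,-0.25,0.8],"turn": [0,0,0]},
  {"translation": [-0.44,-0.24,0.8],"turn": [0,0,0]},
  {"translation": [-0.4,-0.22,0.8],"turn": [0,0,0]},
])

```text
clock: 3.55
position: [0.6458, 0.0155, 0.2099]
ee_rot: [-180.0, -0.1, 163.7]
contact_force: [-0.1, 0.1, 0.6]
grip_width: 0.0852
finger_force: 0.0
```

Request:
send_rows([
  {"translation": [0,0,1],"turn": [0,0,1]},
  {"translation": [0,0,1],"turn": [0,0,0.1]},
  {"translation": [0,0,1],"turn": [0,0,0]},
  {"translation": [0,0,1],"turn": [0,0,0]},
  {"translation": [0,0,1],"turn": [0,0,0]},
  {"translation": [0,0,0.5],"turn": [0,0,0]},
  {"translation": [0,0,0],"turn": [0,0,0]},
  {"translation": [0,0,0],"turn": [0,0,0]},
])

```text
clock: 4.35
position: [0.6465, 0.0149, 0.0745]
ee_rot: [180.0, 0.0, 158.2]
contact_force: [0.2, 0.0, 0.8]
grip_width: 0.0858
finger_force: 0.0
```

```bash
python3 - <<'E'
from h import *
plan(0.6455,0.0145,0.062)
E
```

```text
rows 1 each [ 0.033 -0.032  0.5  ] total [ 0.033 -0.032  0.5  ] rpy [1.7998e+02 4.0000e-02 1.5817e+02] pos [0.6465 0.0149 0.0745]
```

Request:
send_rows([
  {"translation": [0,0,0.5],"turn": [0,0,0]},
  {"translation": [0,0,0],"turn": [0,0,0]},
])

```text
clock: 4.55
position: [0.6459, 0.0145, 0.0607]
ee_rot: [-180.0, -0.0, 158.1]
contact_force: [0.1, -1.2, -0.2]
grip_width: 0.0852
finger_force: 0.0
```

Request:
send_rows([
  {"translation": [0,0,0],"turn": [0,0,0]},
  {"translation": [0,0,0],"turn": [0,0,0]},
  {"translation": [0,0,0],"turn": [0,0,0]},
  {"translation": [0,0,0],"turn": [0,0,0]},
  {"translation": [0,0,0],"turn": [0,0,0]},
  {"translation": [0,0,0],"turn": [0,0,0]},
  {"translation": [0,0,0],"turn": [0,0,0]},
], gripper=0)

```text
clock: 5.25
position: [0.6465, 0.0142, 0.0617]
ee_rot: [180.0, 0.0, 158.1]
contact_force: [0.2, 0.1, 2.3]
grip_width: 0.0289
finger_force: 64.8
```

Request:
send_rows([
  {"translation": [0,0,-0.4],"turn": [0,0,0]},
  {"translation": [0,0,-0.6],"turn": [0,0,0]},
  {"translation": [0,0,-0.8],"turn": [0,0,0]},
  {"translation": [0,0,-0.8],"turn": [0,0,0]},
  {"translation": [0,0,-0.4],"turn": [0,0,0]},
  {"translation": [0,0,0],"turn": [0,0,0]},
], gripper=0)

```text
clock: 5.85
position: [0.6478, 0.0143, 0.1394]
ee_rot: [179.9, 0.3, 158.1]
contact_force: [-0.6, 0.8, -1.4]
grip_width: 0.029
finger_force: 64.7
```

Request:
send_rows([
  {"translation": [0,0,-0.2],"turn": [0,0,0.95]},
  {"translation": [0,0,-0.2],"turn": [0,0,0.95]},
  {"translation": [0,0,-0.2],"turn": [0,0,0.95]},
  {"translation": [0,0,0],"turn": [0,0,0.95]},
  {"translation": [0,0,0],"turn": [0,0,0.95]},
  {"translation": [0,0,0],"turn": [0,0,0.95]},
  {"translation": [0,0,0],"turn": [0,0,0.95]},
  {"translation": [0,0,0],"turn": [0,0,0.95]},
  {"translation": [0,0,0],"turn": [0,0,0.95]},
  {"translation": [0,0,0],"turn": [0,0,0.95]},
  {"translation": [0,0,0],"turn": [0,0,0.95]},
  {"translation": [0,0,0],"turn": [0,0,0.95]},
], gripper=0)

```text
clock: 7.05
position: [0.6455, 0.0144, 0.1498]
ee_rot: [-179.9, -0.0, 100.9]
contact_force: [0.5, 0.1, -0.2]
grip_width: 0.0292
finger_force: 64.5
```

```bash
python3 - <<'E'
from h import *
c,s=np.cos(np.radians(11.07)),np.sin(np.radians(11.07))
for k in(.033,-.033):
    print(.5537+k*c,.4303+k*s); plan(.5537+k*c,.4303+k*s,0.155); 
E
```

```text
0.5860859800134237 0.4366362685052102
rows 18 each [ 0.946  0.048 -0.011] total [17.032  0.869 -0.197] rpy [-1.7987e+02 -4.0000e-02  1.0093e+02] pos [0.6455 0.0144 0.1498]
0.5213140199865762 0.42396373149478983
rows 18 each [ 0.946 -0.098 -0.011] total [17.025 -1.771 -0.191] rpy [-1.7987e+02 -4.0000e-02  1.0093e+02] pos [0.6455 0.0144 0.1498]
```

Request:
send_rows([
  {"translation": [0.6,0.03,0],"turn": [0,0,0]},
  {"translation": [0.95,0.05,0],"turn": [0,0,0]},
  {"translation": [0.95,0.05,0],"turn": [0,0,0]},
  {"translation": [0.95,0.05,0],"turn": [0,0,0]},
  {"translation": [0.95,0.05,0],"turn": [0,0,0]},
  {"translation": [0.95,0.05,0],"turn": [0,0,0]},
  {"translation": [0.95,0.05,0],"turn": [0,0,0]},
  {"translation": [0.95,0.05,0],"turn": [0,0,0]},
  {"translation": [0.95,0.05,0],"turn": [0,0,0]},
  {"translation": [0.95,0.05,0],"turn": [0,0,0]},
  {"translation": [0.95,0.05,0],"turn": [0,0,0]},
  {"translation": [0.95,0.05,0],"turn": [0,0,0]},
], gripper=0)

```text
clock: 8.25
position: [0.6059, 0.29, 0.1504]
ee_rot: [-179.9, -0.0, 101.3]
contact_force: [1.1, 0.1, -1.4]
grip_width: 0.0288
finger_force: 64.5
```

Request:
send_rows([
  {"translation": [0.95,0.05,0],"turn": [0,0,0]},
  {"translation": [0.95,0.05,0],"turn": [0,0,0]},
  {"translation": [0.95,0.05,0],"turn": [0,0,0]},
  {"translation": [0.95,0.05,0],"turn": [0,0,0]},
  {"translation": [0.95,0.05,0],"turn": [0,0,0]},
  {"translation": [0.8,0.04,0],"turn": [0,0,0]},
  {"translation": [0.4,0.02,0],"turn": [0,0,0]},
  {"translation": [0,0,0],"turn": [0,0,0]},
  {"translation": [0,0,0],"turn": [0,0,0]},
], gripper=0)

```text
clock: 9.15
position: [0.586, 0.4353, 0.151]
ee_rot: [-180.0, 0.0, 101.1]
contact_force: [0.0, -0.9, -1.3]
grip_width: 0.0287
finger_force: 64.5
```

```bash
python3 - <<'E'
from h import *
plan(.586,.4366,0.023)
E
```

```text
rows 6 each [0.009 0.002 0.854] total [0.055 0.011 5.122] rpy [-1.7997e+02  4.0000e-02  1.0115e+02] pos [0.586  0.4353 0.151 ]
```

Request:
send_rows([
  {"translation": [0.05,0,0.8],"turn": [0,0,0]},
  {"translation": [0,0,1],"turn": [0,0,0]},
  {"translation": [0,0,1],"turn": [0,0,0]},
  {"translation": [0,0,1],"turn": [0,0,0]},
  {"translation": [0,0,0.8],"turn": [0,0,0]},
  {"translation": [0,0,0.3],"turn": [0,0,0]},
  {"translation": [0,0,0.2],"turn": [0,0,0]},
  {"translation": [0,0,0],"turn": [0,0,0]},
  {"translation": [0,0,0],"turn": [0,0,0]},
], gripper=0)

```text
clock: 10.05
position: [0.5868, 0.4374, 0.0254]
ee_rot: [179.9, -0.0, 101.1]
contact_force: [0.5, 0.4, -0.8]
grip_width: 0.0287
finger_force: 64.5
```

Request:
send_rows([
  {"translation": [0,0,0],"turn": [0,0,0]},
  {"translation": [0,0,0],"turn": [0,0,0]},
  {"translation": [0,0,0],"turn": [0,0,0]},
  {"translation": [0,0,0],"turn": [0,0,0]},
], gripper=0.5)

```text
clock: 10.45
position: [0.5861, 0.4371, 0.0244]
ee_rot: [180.0, -0.0, 101.1]
contact_force: [-0.0, -0.5, -0.5]
grip_width: 0.0425
finger_force: 0.0
```

Request:
send_rows([
  {"translation": [0,0,-0.5],"turn": [0,0,0]},
  {"translation": [0,0,-1],"turn": [0,0,0]},
  {"translation": [0,0,-1],"turn": [0,0,0]},
  {"translation": [0,0,-1],"turn": [0,0,0]},
  {"translation": [0,0,-1],"turn": [0,0,0]},
  {"translation": [0,0,-1],"turn": [0,0,0]},
  {"translation": [0,0,-1],"turn": [0,0,0]},
  {"translation": [0,0,-1],"turn": [0,0,0]},
], gripper=0.5)

```text
clock: 11.25
position: [0.5859, 0.4369, 0.2136]
ee_rot: [179.9, -0.0, 101.1]
contact_force: [-0.2, -0.4, 0.0]
grip_width: 0.0429
finger_force: 0.0
```

Request:
send_rows([
  {"translation": [0,0,-1],"turn": [0,0,1]},
  {"translation": [0,0,-1],"turn": [0,0,1]},
  {"translation": [0,0,0],"turn": [0,0,1]},
  {"translation": [0,0,0],"turn": [0,0,1]},
  {"translation": [0,0,0],"turn": [0,0,1]},
  {"translation": [0,0,0],"turn": [0,0,1]},
  {"translation": [0,0,0],"turn": [0,0,1]},
  {"translation": [0,0,0],"turn": [0,0,1]},
  {"translation": [0,0,0],"turn": [0,0,1]},
  {"translation": [0,0,0],"turn": [0,0,1]},
  {"translation": [0,0,0],"turn": [0,0,1]},
  {"translation": [0,0,0],"turn": [0,0,1]},
], gripper=1)

```text
clock: 12.45
position: [0.5859, 0.4369, 0.2625]
ee_rot: [180.0, -0.1, 40.9]
contact_force: [-0.2, -0.2, 0.2]
grip_width: 0.0853
finger_force: 0.0
```

```bash
python3 - <<'E'
from h import *
save('wrist','w2');save('top','top1')
from det import *
detect('w2');detect('top1',.35)
plan(0.6171,0.2196,0.12)
E
```

```text
yellow (501, 287) rect 0.6183 0.2204 72 31 38.7 z [0.089 0.09  0.091]
yellow (319, 167) rect 0.5931 0.4432 26 63 10.6 z [0.049 0.05  0.051]
yellow (624, 20) rect 0.8477 0.3355 25 65 0.0 z [0.007 0.008 0.009]
yellow (608, 45) rect 0.8261 0.3279 101 15 89.0 z [0.007 0.059 0.061]
white (136, 299) circ [0.2999 0.4827 0.0426 0.006 ] z [0.006 0.018 0.035]
white (391, 335) circ [0.4586 0.2008 0.0759 0.0224] z [-0.     0.009  0.011]
white (283, 284) circ [0.4355 0.3674 0.0479 0.017 ] z [-0.     0.001  0.002]
white (227, 195) circ [0.4864 0.502  0.0301 0.0072] z [-0.     0.001  0.002]
white (293, 202) circ [0.5273 0.4228 0.0406 0.0042] z [0.004 0.005 0.006]
wood (583, 317) circ [0.6514 0.0698 0.0557 0.0042] z [0.011 0.036 0.048]
wood (485, 244) circ [0.6245 0.2348 0.0693 0.0097] z [0.016 0.047 0.048]
yellow (333, 385) rect -0.0652 -0.0699 48 56 1.9 z [0.006 0.012 0.017]
yellow (255, 360) rect 0.0205 0.1645 11 125 31.3 z [0.708 0.711 0.713]
yellow (336, 343) rect 0.0577 -0.0914 77 22 8.7 z [-0.001  0.009  0.016]
yellow (176, 194) rect 0.5738 0.4131 37 17 86.5 z [0.045 0.05  0.055]
yellow (233,
[... 770 characters left out ...]
  0.0387  0.0061] z [0.014 0.073 0.119]
wood (55, 286) circ [0.3046 0.7727 0.2272 0.1782] z [-0.736 -0.711 -0.687]
wood (236, 181) circ [0.6189 0.2153 0.0662 0.0021] z [0.037 0.046 0.088]
wood (359, 178) circ [ 0.6019 -0.2167  0.0636  0.0011] z [0.039 0.045 0.051]
wood (293, 170) circ [0.6452 0.0135 0.0659 0.0022] z [0.038 0.045 0.051]
wood (139, 133) circ [0.7788 0.6102 0.1017 0.034 ] z [-0.004  0.002  0.163]
wood (386, 107) circ [ 0.8625 -0.3369  0.0711  0.0034] z [0.042 0.051 0.057]
wood (447, 115) circ [ 0.8294 -0.6039  0.0984  0.0258] z [0.001 0.049 0.1  ]
rows 8 each [-0.598  0.921  0.712] total [-4.783  7.368  5.692] rpy [ 1.7999e+02 -5.0000e-02  4.1140e+01] pos [0.5859 0.4369 0.2624]
```

View pics/w2.png

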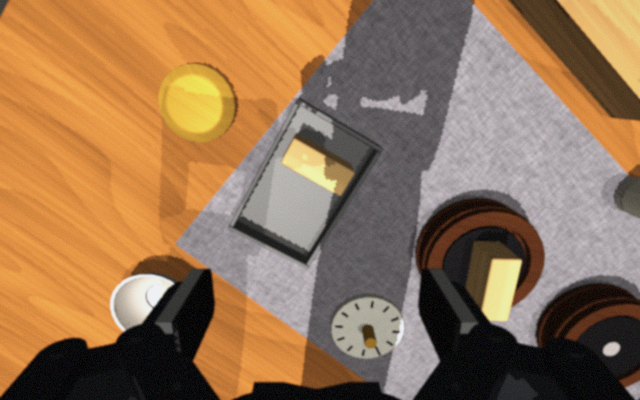

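w2 shows block B upright inside the tray at (318,167). Block A is still in its case at (495,285). The dial at (367,330) is unchanged. Next I fetch block A.

Request:
send_rows([
  {"translation": [-0.53,0.82,0],"turn": [0,0,0]},
  {"translation": [-0.53,0.82,0.5],"turn": [0,0,0]},
  {"translation": [-0.53,0.82,0.7],"turn": [0,0,0]},
  {"translation": [-0.53,0.82,0.7],"turn": [0,0,0]},
  {"translation": [-0.53,0.82,0.7],"turn": [0,0,0]},
  {"translation": [-0.53,0.82,0.7],"turn": [0,0,0]},
  {"translation": [-0.53,0.82,0.7],"turn": [0,0,0]},
  {"translation": [-0.53,0.82,0.7],"turn": [0,0,0]},
  {"translation": [-0.53,0.82,0.5],"turn": [0,0,0]},
  {"translation": [0,0,0.5],"turn": [0,0,0.48]},
  {"translation": [0,0,0],"turn": [0,0,0]},
  {"translation": [0,0,0],"turn": [0,0,0]},
], gripper=1)

```text
clock: 13.75
position: [0.6175, 0.2197, 0.1194]
ee_rot: [180.0, -0.0, 38.8]
contact_force: [-1.0, 1.4, 0.4]
grip_width: 0.0858
finger_force: 0.0
```

```bash
python3 - <<'E'
from h import *
plan(0.6178,0.2200,0.062)
E
```

```text
rows 3 each [ 0.005 -0.001  0.765] total [ 0.016 -0.003  2.296] rpy [ 1.800e+02 -2.000e-02  3.883e+01] pos [0.6175 0.2197 0.1194]
```

Request:
send_rows([
  {"translation": [0,0,0.8],"turn": [0,0,0]},
  {"translation": [0,0,0.8],"turn": [0,0,0]},
  {"translation": [0,0,0.5],"turn": [0,0,0]},
  {"translation": [0,0,0.2],"turn": [0,0,0]},
  {"translation": [0,0,0],"turn": [0,0,0]},
], gripper=1)

```text
clock: 14.25
position: [0.6172, 0.2198, 0.0611]
ee_rot: [-180.0, 0.0, 38.8]
contact_force: [0.2, -0.2, 0.0]
grip_width: 0.0854
finger_force: 0.0
```

Request:
send_rows([
  {"translation": [0,0,0],"turn": [0,0,0]},
  {"translation": [0,0,0],"turn": [0,0,0]},
  {"translation": [0,0,0],"turn": [0,0,0]},
  {"translation": [0,0,0],"turn": [0,0,0]},
  {"translation": [0,0,0],"turn": [0,0,0]},
  {"translation": [0,0,0],"turn": [0,0,0]},
  {"translation": [0,0,0],"turn": [0,0,0]},
], gripper=0)

```text
clock: 14.95
position: [0.6179, 0.2195, 0.062]
ee_rot: [180.0, -0.1, 38.7]
contact_force: [0.7, -0.4, 4.2]
grip_width: 0.0291
finger_force: 64.0
```

Request:
send_rows([
  {"translation": [0,0,-0.4],"turn": [0,0,0]},
  {"translation": [0,0,-0.6],"turn": [0,0,0]},
  {"translation": [0,0,-0.8],"turn": [0,0,0]},
  {"translation": [0,0,-0.8],"turn": [0,0,-0.5]},
  {"translation": [0,0,-0.8],"turn": [0,0,-0.95]},
  {"translation": [0,0,-0.3],"turn": [0,0,-0.95]},
  {"translation": [0,0,0],"turn": [0,0,-0.95]},
  {"translation": [0,0,0],"turn": [0,0,-0.95]},
  {"translation": [0,0,0],"turn": [0,0,-0.95]},
  {"translation": [0,0,0],"turn": [0,0,-0.95]},
  {"translation": [0,0,0],"turn": [0,0,-0.95]},
  {"translation": [0,0,0],"turn": [0,0,-0.95]},
], gripper=0)

```text
clock: 16.15
position: [0.6174, 0.2196, 0.1548]
ee_rot: [180.0, -0.0, 79.4]
contact_force: [-0.9, 0.4, -1.1]
grip_width: 0.0292
finger_force: 63.6
```

Request:
send_rows([
  {"translation": [0,0,0],"turn": [0,0,-0.95]},
  {"translation": [0,0,0],"turn": [0,0,-0.95]},
  {"translation": [0,0,0],"turn": [0,0,-0.95]},
  {"translation": [0,0,0],"turn": [0,0,-0.56]},
  {"translation": [0,0,0],"turn": [0,0,0]},
], gripper=0)

```text
clock: 16.65
position: [0.6174, 0.2196, 0.1547]
ee_rot: [180.0, -0.0, 96.3]
contact_force: [-0.4, -0.2, -2.1]
grip_width: 0.029
finger_force: 63.6
```

```bash
python3 - <<'E'
from h import *
plan(.5213,.4240,0.155)
E
```

```text
rows 9 each [ 0.95  -0.325 -0.001] total [ 8.548 -2.929 -0.01 ] rpy [ 1.7996e+02 -1.0000e-02  9.6270e+01] pos [0.6174 0.2196 0.1547]
```

Request:
send_rows([
  {"translation": [0,0,0],"turn": [0,0,-0.97]},
  {"translation": [0.85,-0.22,0],"turn": [0,0,0]},
  {"translation": [0.95,-0.24,0],"turn": [0,0,0]},
  {"translation": [0.95,-0.24,0],"turn": [0,0,0]},
  {"translation": [0.95,-0.24,0],"turn": [0,0,0]},
  {"translation": [0.95,-0.24,0],"turn": [0,0,0]},
  {"translation": [0.95,-0.24,0],"turn": [0,0,0]},
  {"translation": [0.95,-0.24,0],"turn": [0,0,0]},
  {"translation": [0.95,-0.24,0],"turn": [0,0,0]},
  {"translation": [0.85,-0.2,0],"turn": [0,0,0]},
  {"translation": [0.41,-0.1,0],"turn": [0,0,0]},
  {"translation": [0,0,0],"turn": [0,0,0]},
], gripper=0)

```text
clock: 17.85
position: [0.5206, 0.4247, 0.1542]
ee_rot: [180.0, -0.0, 101.2]
contact_force: [0.8, 0.3, -0.5]
grip_width: 0.029
finger_force: 63.6
```

```bash
python3 - <<'E'
from h import *
plan(.5213,.4240,0.023)
E
```

```text
rows 6 each [-0.006  0.003  0.875] total [-0.034  0.019  5.248] rpy [ 1.7998e+02 -1.0000e-02  1.0120e+02] pos [0.5206 0.4247 0.1542]
```

Request:
send_rows([
  {"translation": [-0.03,0,0.8],"turn": [0,0,0]},
  {"translation": [0,0,1],"turn": [0,0,0]},
  {"translation": [0,0,1],"turn": [0,0,0]},
  {"translation": [0,0,1],"turn": [0,0,0]},
  {"translation": [0,0,0.8],"turn": [0,0,0]},
  {"translation": [0,0,0.4],"turn": [0,0,0]},
  {"translation": [0,0,0.22],"turn": [0,0,0]},
  {"translation": [0,0,0],"turn": [0,0,0]},
  {"translation": [0,0,0],"turn": [0,0,0]},
], gripper=0)

```text
clock: 18.75
position: [0.5223, 0.4234, 0.0247]
ee_rot: [179.9, -0.0, 101.1]
contact_force: [1.2, -0.6, -0.6]
grip_width: 0.029
finger_force: 63.7
```

Request:
send_rows([
  {"translation": [0,0,0],"turn": [0,0,0]},
  {"translation": [0,0,0],"turn": [0,0,0]},
  {"translation": [0,0,0],"turn": [0,0,0]},
  {"translation": [0,0,0],"turn": [0,0,0]},
], gripper=0.5)

```text
clock: 19.15
position: [0.5215, 0.4232, 0.0237]
ee_rot: [180.0, -0.0, 101.1]
contact_force: [0.4, -0.1, -0.5]
grip_width: 0.0426
finger_force: 0.0
```

Request:
send_rows([
  {"translation": [0,0,-0.5],"turn": [0,0,0]},
  {"translation": [0,0,-1],"turn": [0,0,0]},
  {"translation": [0,0,-1],"turn": [0,0,0]},
  {"translation": [0,0,-1],"turn": [0,0,0]},
  {"translation": [0,0,-1],"turn": [0,0,0]},
  {"translation": [0,0,-1],"turn": [0,0,0]},
  {"translation": [0,0,-1],"turn": [0,0,0]},
  {"translation": [0,0,-1],"turn": [0,0,0]},
  {"translation": [0,0,-1],"turn": [0,0,0]},
  {"translation": [0,0,-1],"turn": [0,0,0]},
  {"translation": [0,0,-1],"turn": [0,0,0]},
  {"translation": [0,0,-0.5],"turn": [0,0,0]},
], gripper=0.5)

```text
clock: 20.35
position: [0.5219, 0.4235, 0.3027]
ee_rot: [179.7, -0.1, 101.1]
contact_force: [0.1, 0.4, -0.2]
grip_width: 0.0424
finger_force: 0.0
```

Request:
send_rows([
  {"translation": [-1,-0.2,0],"turn": [0,0,0]},
  {"translation": [-1,-0.2,0],"turn": [0,0,0]},
  {"translation": [-1,-0.2,0],"turn": [0,0,0]},
  {"translation": [-1,-0.2,0],"turn": [0,0,0]},
  {"translation": [-1,-0.2,0],"turn": [0,0,0]},
  {"translation": [-1,-0.2,0],"turn": [0,0,0]},
  {"translation": [-1,-0.2,0],"turn": [0,0,0]},
  {"translation": [-1,-0.2,0],"turn": [0,0,0]},
  {"translation": [-1,-0.2,0],"turn": [0,0,0]},
  {"translation": [-1,-0.2,0],"turn": [0,0,0]},
  {"translation": [-1,-0.2,0],"turn": [0,0,0]},
  {"translation": [-1,-0.2,0],"turn": [0,0,0]},
], gripper=0)

```text
clock: 21.55
position: [0.5199, 0.116, 0.2982]
ee_rot: [-180.0, 0.0, 101.1]
contact_force: [0.9, 0.5, 0.5]
grip_width: 0.0003
finger_force: 0.0
```

Request:
send_rows([
  {"translation": [-1,-0.2,0],"turn": [0,0,0]},
  {"translation": [-1,-0.2,0],"turn": [0,0,0]},
  {"translation": [-1,-0.2,0],"turn": [0,0,0]},
  {"translation": [-1,-0.2,0],"turn": [0,0,0]},
  {"translation": [-1,-0.2,0],"turn": [0,0,0]},
  {"translation": [-1,-0.2,0],"turn": [0,0,0]},
  {"translation": [-1,-0.2,0],"turn": [0,0,0]},
  {"translation": [-1,-0.2,0],"turn": [0,0,0]},
  {"translation": [-1,-0.2,0],"turn": [0,0,0]},
  {"translation": [-1,-0.2,0],"turn": [0,0,0]},
  {"translation": [0,0,0],"turn": [0,0,0]},
  {"translation": [0,0,0],"turn": [0,0,0]},
], gripper=0)

```text
clock: 22.75
position: [0.5192, -0.1379, 0.2981]
ee_rot: [-180.0, -0.0, 101.1]
contact_force: [0.2, 0.8, 0.1]
grip_width: -0.0001
finger_force: 0.0
```

```bash
python3 - <<'E'
from h import *
save('wrist','w3');save('top','top2')
E
```

```text
(no output)
```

View pics/w3.png

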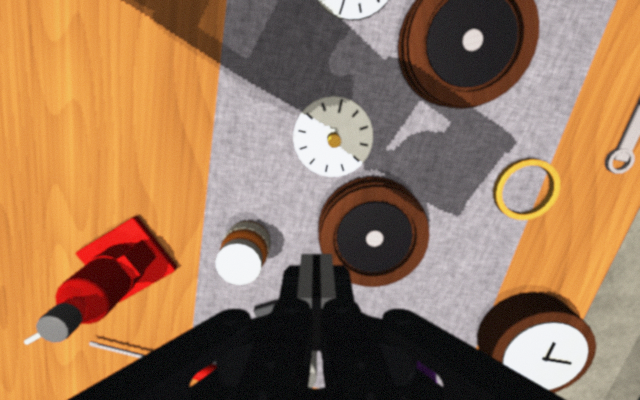

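w3 shows cases with only bare black carriers at (473,40) and (374,238), a dial at (333,138) and the jar standing at (240,262). The duster is hidden behind the fingers, so I move past it.

Request:
send_rows([
  {"translation": [-1,-0.2,0],"turn": [0,0,0]},
  {"translation": [-1,-0.2,0],"turn": [0,0,0]},
  {"translation": [-1,-0.2,0],"turn": [0,0,0]},
  {"translation": [-1,-0.2,0],"turn": [0,0,0]},
  {"translation": [-1,-0.2,0],"turn": [0,0,0]},
  {"translation": [-1,-0.2,0],"turn": [0,0,0]},
  {"translation": [-1,-0.2,0],"turn": [0,0,0]},
  {"translation": [-1,-0.2,0],"turn": [0,0,0]},
  {"translation": [-1,-0.2,0],"turn": [0,0,0]},
  {"translation": [-1,-0.2,0],"turn": [0,0,0]},
  {"translation": [-1,-0.2,0],"turn": [0,0,0]},
  {"translation": [-1,-0.2,0],"turn": [0,0,0]},
], gripper=0)

```text
clock: 24.05
position: [0.5192, -0.4436, 0.2983]
ee_rot: [180.0, -0.0, 101.2]
contact_force: [-0.4, 0.2, -0.4]
grip_width: 0.0
finger_force: 0.0
```

Request:
send_rows([
  {"translation": [0,0,0],"turn": [0,0,0]},
  {"translation": [0,0,0],"turn": [0,0,0]},
], gripper=0)

```text
clock: 24.25
position: [0.5189, -0.443, 0.298]
ee_rot: [-180.0, -0.1, 101.2]
contact_force: [-0.3, 1.4, -0.4]
grip_width: 0.0002
finger_force: 0.0
```

```bash
python3 - <<'E'
from h import *
im,d,m=save('wrist','w4');P=cloud(m,d)
k=(P[...,2]>.146)&(P[...,2]<.158)&(P[...,0]>.3)
for c in blobs(k,100,9000):
    u,v=c.reshape(-1,2).mean(0);q=onplane(m,c,.152);print((int(u),int(v)),np.round(circ(q),4),q.min(0),q.max(0),hsv(im)[int(v),int(u)])
E
```

```text
(514, 209) [ 0.694  -0.4314  0.0213  0.0067] [ 0.66122938 -0.44316007] [ 0.71745049 -0.41043709] [23 12 85]
(352, 120) [ 0.5381 -0.3836  0.0154  0.0007] [ 0.51954181 -0.39913084] [ 0.55389175 -0.36819113] [24 20 65]
```

View pics/w4.png

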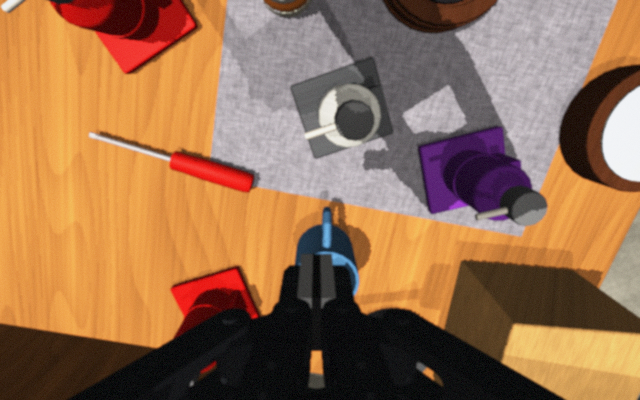

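w4 shows the grey duster's cap at (352,120), radius 15.4 mm on the z=152 mm plane, matching the 32 mm cap. The purple one at (525,205) and the red ones are not meant.

```bash
python3 - <<'E'
from h import *
plan(.5378,-.3836,.172,9)
E
```

```text
rows 9 each [0.241 0.133 0.561] total [2.167 1.197 5.049] rpy [-1.8000e+02 -4.0000e-02  1.0119e+02] pos [ 0.519  -0.4426  0.2982]
```

Request:
send_rows([
  {"translation": [0.54,0.3,0],"turn": [0,0,0]},
  {"translation": [0.54,0.3,0],"turn": [0,0,0]},
  {"translation": [0.54,0.3,0],"turn": [0,0,0]},
  {"translation": [0.54,0.3,0.2],"turn": [0,0,0]},
  {"translation": [0,0,0.8],"turn": [0,0,0]},
  {"translation": [0,0,0.8],"turn": [0,0,0]},
  {"translation": [0,0,0.8],"turn": [0,0,0]},
  {"translation": [0,0,0.8],"turn": [0,0,0]},
  {"translation": [0,0,0.8],"turn": [0,0,0]},
  {"translation": [0,0,0.6],"turn": [0,0,0]},
  {"translation": [0,0,0.24],"turn": [0,0,0]},
  {"translation": [0,0,0],"turn": [0,0,0]},
], gripper=0)

```text
clock: 25.5
position: [0.5373, -0.3842, 0.1712]
ee_rot: [-179.9, -0.1, 101.2]
contact_force: [-1.0, 0.0, 0.9]
grip_width: 0.0001
finger_force: 0.0
```

Request:
send_rows([
  {"translation": [0,0,0.2],"turn": [0,0,0]},
  {"translation": [0,0,0.2],"turn": [0,0,0]},
  {"translation": [0,0,0.2],"turn": [0,0,0]},
  {"translation": [0,0,0.1],"turn": [0,0,0]},
  {"translation": [0,0,0.1],"turn": [0,0,0]},
  {"translation": [0,0,0.1],"turn": [0,0,0]},
  {"translation": [0,0,0.1],"turn": [0,0,0]},
], gripper=0)

```text
clock: 26.2
position: [0.5375, -0.3851, 0.1478]
ee_rot: [-180.0, 0.0, 101.1]
contact_force: [-1.6, 0.7, 3.7]
grip_width: -0.0001
finger_force: 1.8
```

Contact. I continue down in small steps.

Request:
send_rows([
  {"translation": [0,0,0.08],"turn": [0,0,0]},
  {"translation": [0,0,0.08],"turn": [0,0,0]},
  {"translation": [0,0,0],"turn": [0,0,0]},
], gripper=0)

```text
clock: 26.5
position: [0.5376, -0.3851, 0.1443]
ee_rot: [-180.0, 0.0, 101.1]
contact_force: [-2.9, 2.3, 5.7]
grip_width: 0.0001
finger_force: 2.8
```

Request:
send_rows([
  {"translation": [0,0,0.04],"turn": [0,0,0]},
  {"translation": [0,0,0.04],"turn": [0,0,0]},
  {"translation": [0,0,0],"turn": [0,0,0]},
], gripper=0)

```text
clock: 26.8
position: [0.5376, -0.3852, 0.1439]
ee_rot: [180.0, 0.0, 101.1]
contact_force: [-6.2, 4.2, 11.2]
grip_width: 0.0
finger_force: 5.9
```

Request:
send_rows([
  {"translation": [0,0,-0.3],"turn": [0,0,0]},
  {"translation": [0,0,-0.6],"turn": [0,0,0]},
  {"translation": [0,0,-0.9],"turn": [0,0,0]},
  {"translation": [0,0,-0.9],"turn": [0,0,0]},
  {"translation": [0,0,-0.9],"turn": [0,0,0]},
  {"translation": [0,0,-0.9],"turn": [0,0,0]},
  {"translation": [0,0,-0.9],"turn": [0,0,0]},
  {"translation": [0,0,-0.9],"turn": [0,0,0]},
  {"translation": [0.8,0,0],"turn": [0,0,0]},
  {"translation": [1,0,0],"turn": [0,0,0]},
  {"translation": [1,0,0],"turn": [0,0,0]},
  {"translation": [1,0,0],"turn": [0,0,0]},
], gripper=0)

```text
clock: 28.0
position: [0.5191, -0.291, 0.299]
ee_rot: [180.0, 0.0, 101.1]
contact_force: [0.6, 0.4, 0.4]
grip_width: 0.0001
finger_force: 0.0
```

Request:
send_rows([
  {"translation": [1,0,0],"turn": [0,0,0]},
  {"translation": [1,0,0],"turn": [0,0,0]},
  {"translation": [1,0,0],"turn": [0,0,0]},
  {"translation": [0.7,0,0],"turn": [0,0,0]},
  {"translation": [0.3,0,0],"turn": [0,0,0]},
  {"translation": [0,0,0],"turn": [0,0,0]},
  {"translation": [0,0,0],"turn": [0,0,0]},
], gripper=0.6)

```text
clock: 28.7
position: [0.5001, -0.1942, 0.2989]
ee_rot: [180.0, 0.0, 101.1]
contact_force: [0.4, 0.3, -0.2]
grip_width: 0.0517
finger_force: 0.0
```

```bash
cat > circs.py <<'E'
from h import *
from scipy.ndimage import median_filter
# approx positions -> refine dial faces, posts, case openings from a wrist picture
def refine(f,dials,cases):
    im,d,m=load(f);H=hsv(im);P=cloud(m,d)
    near=lambda x,y,r:np.hypot(P[...,0]-x,P[...,1]-y)<r
    for x,y in dials:
        # face outline: pixels above the mat (5..16 mm)
        k=near(x,y,.065)&(P[...,2]>.005)
        k=cv2.morphologyEx(k.astype(np.uint8),cv2.MORPH_OPEN,np.ones((3,3)))
        cs=blobs(k,300,30000)
        k2=near(x,y,.065)&(H[...,1]<40)&(H[...,2]>170)
        kp=(near(x,y,.03))&(P[...,2]>.0345)&(P[...,2]<.042)
        cp=P[kp][:,:2]
        kf=near(x,y,.045)&(P[...,2]>.004)&(P[...,2]<.016)
        print('dial',[np.round(circ(onplane(m,c,.01)),4) for c in cs],'post',len(cp),np.round((cp.min(0)+cp.max(0))/2,4) if len(cp) else '', 'ztop',np.nanmedian(P[kp][:,2]).round(4) if len(cp) else '','zface',np.nanmedian(P[kf][:,2]).round(4))
    for x,y in cases:
        # outer outline from the top ring at rim height, and the opening (dark) at rim height
        k=near(x,y,.075)&(H[...,1]>110)&(P[...,2]>.046)&(P[...,2]<.051)
        q=P[k][:,:2]; r=np.hypot(*(q-[x,y]).T)
        k=near(x,y,.062)&(H[...,2]<70)&(H[...,1]<110)
        cs=blobs(k,500,40000)
        print('case rim pts',len(q),'ring',np.round(circ(q),4) if len(q)>10 else '','zrim',np.nanmedian(P[near(x,y,.075)&(H[...,1]>110)&(P[...,2]>.04)][:,2]).round(4),'disc on .045',[np.round(circ(onplane(m,c,.045)),4) for c in cs])
E
python3 - <<'E'
from circs import *
save('wrist','w5');save('top','top3')
for f in('w3','w5'): refine(f,[(.535,-.112)],[(.605,-.21)])
refine('w1',[(.465,.24),(.525,.065),(.535,-.112)],[(.605,-.21)])
plan(.535,-.112,.1)
E
```

```text
dial [array([ 0.5735, -0.1684,  0.0148,  0.0049]), array([ 0.5349, -0.1122,  0.0472,  0.0008])] post 157 [ 0.5351 -0.1123] ztop 0.0383 zface 0.0102
case rim pts 3222 ring [ 0.6061 -0.2141  0.0577  0.0073] zrim 0.0478 disc on .045 [array([ 0.6059, -0.2165,  0.0453,  0.001 ])]
dial [array([ 0.9117, -0.3643,  0.1344,  0.0279]), array([ 0.7293, -0.4553,  0.0679,  0.0379]), array([ 0.5348, -0.1129,  0.0472,  0.0008])] post 170 [ 0.5345 -0.113 ] ztop 0.038 zface 0.0102
case rim pts 3837 ring [ 0.6049 -0.2163  0.0583  0.0072] zrim 0.0481 disc on .045 [array([ 0.8016, -0.4699,  0.0301,  0.0077]), array([ 0.6057, -0.217 ,  0.0452,  0.001 ])]
dial [array([0.4584, 0.2405, 0.0471, 0.0009])] post 98 [0.4587 0.2403] ztop 0.0379 zface 0.0102
dial [array([ 1.0875, -0.1023,  0.0975,  0.0252]), array([ 0.7854, -0.3643,  0.2062,  0.0597]), array([0.5181, 0.0657, 0.047 , 0.001 ])] post 80 [0.5181 0.0656] ztop 0.0377 zface 0.0098
dial [array([ 0.5386, -0.1172,  0.0529,  0.0108])] post 77 [ 0.5335 -0.111 ] ztop 0.0375 zface 0.0095
case rim pts 1654 ring [ 0.6048 -0.2142  0.0587  0.0069] zrim 0.0469 disc on .045 [array([ 0.6052, -0.2162,  0.0455,  0.001 ])]
rows 8 each [0.371 0.251 0.994] total [2.97  2.007 7.948] rpy [-1.7999e+02  1.0000e-02  1.0108e+02] pos [ 0.5001 -0.1945  0.2987]
```

View pics/w5.png

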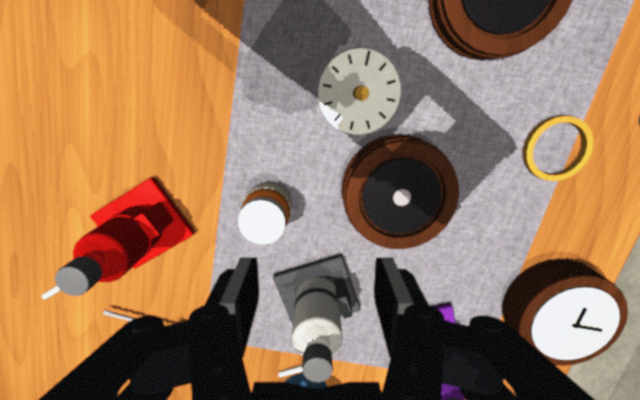

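w5 shows dial 3 at (361,91), the empty case 3 at (401,195) and the jar at (263,220). Fits from w1, w3 and w5 agree within about 1 mm, with post top at 38 mm, face at 10 mm and rim at 48 mm. I grasp dial 3 by its post.

Request:
send_rows([
  {"translation": [0.73,0.5,0.5],"turn": [0,0,0]},
  {"translation": [0.74,0.5,1],"turn": [0,0,0]},
  {"translation": [0.73,0.49,1],"turn": [0,0,0]},
  {"translation": [0.73,0.5,1],"turn": [0,0,0]},
  {"translation": [0,0,1],"turn": [0,0,0]},
  {"translation": [0,0,1],"turn": [0,0,0]},
  {"translation": [0,0,1],"turn": [0,0,0]},
  {"translation": [0,0,1],"turn": [0,0,0]},
  {"translation": [0,0,0.9],"turn": [0,0,0]},
  {"translation": [0,0,0],"turn": [0,0,0]},
  {"translation": [0,0,0],"turn": [0,0,0]},
], gripper=0.6)

```text
clock: 29.9
position: [0.5347, -0.1127, 0.0888]
ee_rot: [-180.0, -0.0, 101.1]
contact_force: [0.5, 0.2, 0.1]
grip_width: 0.0508
finger_force: 0.0
```

```bash
python3 - <<'E'
from h import *
plan(.5348,-.1128,.014)
E
```

```text
rows 3 each [-0.002  0.002  0.997] total [-0.006  0.007  2.991] rpy [-1.7996e+02 -2.0000e-02  1.0109e+02] pos [ 0.5347 -0.1127  0.0888]
```

Request:
send_rows([
  {"translation": [0,0,1],"turn": [0,0,0]},
  {"translation": [0,0,1],"turn": [0,0,0]},
  {"translation": [0,0,0.6],"turn": [0,0,0]},
  {"translation": [0,0,0.39],"turn": [0,0,0]},
  {"translation": [0,0,0],"turn": [0,0,0]},
  {"translation": [0,0,0],"turn": [0,0,0]},
], gripper=0.6)

```text
clock: 30.5
position: [0.5354, -0.1125, 0.0151]
ee_rot: [179.9, 0.0, 101.1]
contact_force: [0.1, -0.5, 0.3]
grip_width: 0.0512
finger_force: 0.0
```

Request:
send_rows([
  {"translation": [0,0,0],"turn": [0,0,0]},
  {"translation": [0,0,0],"turn": [0,0,0]},
  {"translation": [0,0,0],"turn": [0,0,0]},
  {"translation": [0,0,0],"turn": [0,0,0]},
  {"translation": [0,0,0],"turn": [0,0,0]},
  {"translation": [0,0,0],"turn": [0,0,0]},
], gripper=0)

```text
clock: 31.1
position: [0.5353, -0.1125, 0.0152]
ee_rot: [179.9, 0.0, 101.1]
contact_force: [-1.3, 0.5, 4.8]
grip_width: 0.0138
finger_force: 58.6
```

Request:
send_rows([
  {"translation": [0,0,-0.4],"turn": [0,0,0]},
  {"translation": [0,0,-0.8],"turn": [0,0,0]},
  {"translation": [0,0,-1],"turn": [0,0,0]},
  {"translation": [0,0,-1],"turn": [0,0,0]},
  {"translation": [0,0,-0.6],"turn": [0,0,0]},
  {"translation": [0,0,-0.2],"turn": [0,0,0]},
  {"translation": [0,0,0],"turn": [0,0,0]},
  {"translation": [0,0,0],"turn": [0,0,0]},
], gripper=0)

```text
clock: 31.9
position: [0.5337, -0.1119, 0.1126]
ee_rot: [-179.9, -0.1, 101.1]
contact_force: [-0.3, -0.7, -1.9]
grip_width: 0.0139
finger_force: 58.6
```

```bash
python3 - <<'E'
from h import *
plan(.6057,-.2167,.066)
E
```

```text
rows 5 each [-0.934  0.405  0.371] total [-4.67   2.023  1.856] rpy [-1.7988e+02 -7.0000e-02  1.0112e+02] pos [ 0.5337 -0.1119  0.1126]
```

Request:
send_rows([
  {"translation": [-0.47,0.2,0],"turn": [0,0,0]},
  {"translation": [-0.85,0.37,0],"turn": [0,0,0]},
  {"translation": [-0.9,0.39,0],"turn": [0,0,0]},
  {"translation": [-0.9,0.39,0],"turn": [0,0,0]},
  {"translation": [-0.8,0.35,0],"turn": [0,0,0]},
  {"translation": [-0.5,0.22,0],"turn": [0,0,0]},
  {"translation": [-0.25,0.11,0],"turn": [0,0,0]},
  {"translation": [0,0,0],"turn": [0,0,0]},
  {"translation": [0,0,0],"turn": [0,0,0]},
  {"translation": [0,0,0],"turn": [0,0,0]},
], gripper=0)

```text
clock: 32.9
position: [0.6065, -0.2162, 0.1139]
ee_rot: [-180.0, -0.0, 101.2]
contact_force: [0.0, -0.1, -1.4]
grip_width: 0.0139
finger_force: 58.7
```

```bash
python3 - <<'E'
from h import *
ps=[]
for i in range(5):
    if i: ctrl.read_camera('wrist')
    ps.append(ctrl.observe()['position'])
print(np.array(ps).round(4).tolist())
save('wrist','w6')
plan(.6059,-.2167,.066)
E
```

```text
[[0.6065, -0.2162, 0.1139], [0.6065, -0.2162, 0.114], [0.6066, -0.2163, 0.1141], [0.6067, -0.2164, 0.1142], [0.6068, -0.2165, 0.1143]]
rows 2 each [ 0.002 -0.019  0.965] total [ 0.003 -0.038  1.93 ] rpy [179.99   0.   101.15] pos [ 0.6068 -0.2166  0.1143]
```

View pics/w6.png

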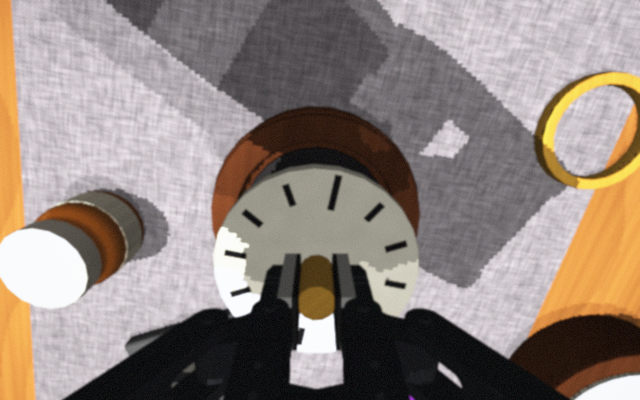

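w6 shows the dial held level over case 3, with its edges at u=213 and 418 symmetric with the case outline. I lower it.

Request:
send_rows([
  {"translation": [0,-0.03,0.6],"turn": [0,0,0]},
  {"translation": [0,0,0.8],"turn": [0,0,0]},
  {"translation": [0,0,0.4],"turn": [0,0,0]},
  {"translation": [0,0,0.14],"turn": [0,0,0]},
  {"translation": [0,0,0],"turn": [0,0,0]},
  {"translation": [0,0,0],"turn": [0,0,0]},
], gripper=0)

```text
clock: 33.75
position: [0.6068, -0.2174, 0.0662]
ee_rot: [179.9, 0.0, 101.1]
contact_force: [0.2, 0.8, -2.2]
grip_width: 0.0138
finger_force: 58.6
```

Request:
send_rows([
  {"translation": [0,0,0.06],"turn": [0,0,0]},
  {"translation": [0,0,0.06],"turn": [0,0,0]},
  {"translation": [0,0,0.06],"turn": [0,0,0]},
  {"translation": [0,0,0],"turn": [0,0,0]},
], gripper=0)

```text
clock: 34.15
position: [0.6061, -0.2171, 0.0609]
ee_rot: [-180.0, -0.0, 101.1]
contact_force: [-0.3, 0.9, -1.1]
grip_width: 0.0138
finger_force: 58.6
```

It has entered the opening freely. Pressing home.

Request:
send_rows([
  {"translation": [0,0,0.06],"turn": [0,0,0]},
  {"translation": [0,0,0.06],"turn": [0,0,0]},
  {"translation": [0,0,0.06],"turn": [0,0,0]},
  {"translation": [0,0,0.06],"turn": [0,0,0]},
  {"translation": [0,0,0],"turn": [0,0,0]},
], gripper=0)

```text
clock: 34.65
position: [0.6063, -0.2172, 0.0566]
ee_rot: [-180.0, 0.0, 101.1]
contact_force: [-3.9, 0.7, 5.1]
grip_width: 0.0138
finger_force: 59.5
```

Request:
send_rows([
  {"translation": [0,0,0.06],"turn": [0,0,0]},
  {"translation": [0,0,0.06],"turn": [0,0,0]},
  {"translation": [0,0,0],"turn": [0,0,0]},
], gripper=0)

```text
clock: 34.95
position: [0.6063, -0.2172, 0.0537]
ee_rot: [-180.0, 0.0, 101.1]
contact_force: [-3.3, 0.5, 5.3]
grip_width: 0.0135
finger_force: 59.6
```

Request:
send_rows([
  {"translation": [0,0,0.04],"turn": [0,0,0]},
  {"translation": [0,0,0.04],"turn": [0,0,0]},
  {"translation": [0,0,0],"turn": [0,0,0]},
], gripper=0)

```text
clock: 35.25
position: [0.6064, -0.2172, 0.0532]
ee_rot: [-180.0, -0.0, 101.1]
contact_force: [-8.2, 3.7, 13.7]
grip_width: 0.0143
finger_force: 60.4
```

Request:
send_rows([
  {"translation": [0,0,0.04],"turn": [0,0,0]},
  {"translation": [0,0,0],"turn": [0,0,0]},
], gripper=0)

```text
clock: 35.45
position: [0.6065, -0.2172, 0.0532]
ee_rot: [-180.0, -0.0, 101.1]
contact_force: [-10.4, 4.1, 17.7]
grip_width: 0.014
finger_force: 60.9
```

Request:
send_rows([
  {"translation": [0,0,-0.06],"turn": [0,0,0]},
  {"translation": [0,0,0],"turn": [0,0,0]},
  {"translation": [0,0,0],"turn": [0,0,0]},
  {"translation": [0,0,0],"turn": [0,0,0]},
  {"translation": [0,0,0],"turn": [0,0,0]},
  {"translation": [0,0,-0.4],"turn": [0,0,0]},
  {"translation": [0,0,-0.8],"turn": [0,0,0]},
  {"translation": [0,0,-1],"turn": [0,0,0]},
  {"translation": [0,0,-1],"turn": [0,0,0]},
  {"translation": [0,0,-1],"turn": [0,0,0]},
  {"translation": [0,0,-1],"turn": [0,0,0]},
  {"translation": [0,0,-1],"turn": [0,0,0]},
], gripper=0.6)

```text
clock: 36.65
position: [0.6062, -0.2171, 0.2074]
ee_rot: [180.0, 0.0, 101.1]
contact_force: [0.3, -0.3, 0.9]
grip_width: 0.0513
finger_force: 0.0
```

Request:
send_rows([
  {"translation": [0.5,-0.15,-1],"turn": [0,0,0]},
  {"translation": [0.95,-0.29,-1],"turn": [0,0,0]},
  {"translation": [0.95,-0.29,-1],"turn": [0,0,0]},
  {"translation": [0.95,-0.29,-0.5],"turn": [0,0,0]},
  {"translation": [0.95,-0.29,0],"turn": [0,0,0]},
  {"translation": [0.95,-0.29,0],"turn": [0,0,0]},
  {"translation": [0.95,-0.29,0],"turn": [0,0,0]},
  {"translation": [0.95,-0.29,0],"turn": [0,0,0]},
  {"translation": [0.9,-0.29,0],"turn": [0,0,0]},
  {"translation": [0.5,-0.17,0],"turn": [0,0,0]},
  {"translation": [0,0,0],"turn": [0,0,0]},
  {"translation": [0,0,0],"turn": [0,0,0]},
], gripper=0.6)

```text
clock: 37.85
position: [0.5004, -0.0204, 0.2934]
ee_rot: [180.0, 0.0, 101.1]
contact_force: [-0.2, 0.5, -0.0]
grip_width: 0.0509
finger_force: 0.0
```

```bash
python3 - <<'E'
from circs import *
s=ctrl.observe();print(s['position'])
im,d,m=save('wrist','w7');save('scene','scene1');P=cloud(m,d)
refine('w7',[(.518,.066)],[(.645,.018)])
k=(np.hypot(P[...,0]-.606,P[...,1]+.217)<.046);kk=k&(P[...,2]<.06)&(P[...,2]>.03)
print('case3 dial z',np.nanpercentile(P[kk][:,2],[5,50,95]),kk.sum(), np.linalg.lstsq(np.c_[P[kk][:,:2]-[.606,-.217],np.ones(kk.sum())],P[kk][:,2],rcond=None)[0])
plan(.518,.066,.1)
E
```

```text
[ 0.50043301 -0.02043525  0.29344612]
dial [array([0.5196, 0.064 , 0.0471, 0.0009])] post 182 [0.5195 0.0639] ztop 0.0381 zface 0.0101
case rim pts 4363 ring [0.6496 0.0156 0.0582 0.0071] zrim 0.0476 disc on .045 [array([0.6507, 0.015 , 0.0457, 0.0012])]
case3 dial z [0.0463092  0.04749894 0.04900522] 2237 [0.00512161 0.0042396  0.04775813]
rows 8 each [0.41  0.169 0.966] total [3.277 1.352 7.725] rpy [1.8000e+02 2.0000e-02 1.0108e+02] pos [ 0.5005 -0.0208  0.2931]
```

View pics/w7.png

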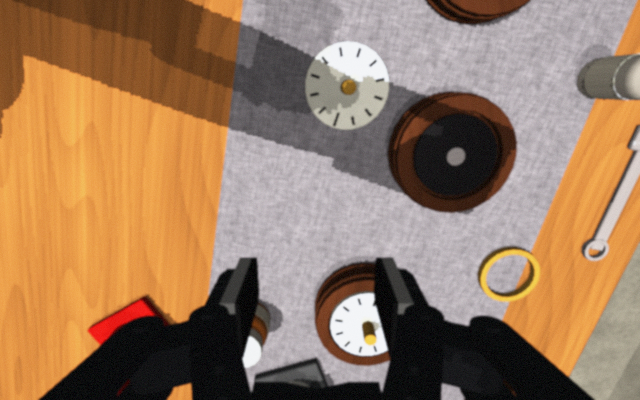

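w7 shows the case 3 dial flush and level (face 47.8 mm, slope 0.5%). Dial 2 is at (347,86) and the open case 2 at (455,155). Next I grasp dial 2.

Request:
send_rows([
  {"translation": [0.8,0.35,0.5],"turn": [0,0,0]},
  {"translation": [0.8,0.35,1],"turn": [0,0,0]},
  {"translation": [0.8,0.35,1],"turn": [0,0,0]},
  {"translation": [0.78,0.35,1],"turn": [0,0,0]},
  {"translation": [0,0,1],"turn": [0,0,0]},
  {"translation": [0,0,1],"turn": [0,0,0]},
  {"translation": [0,0,1],"turn": [0,0,0]},
  {"translation": [0,0,1],"turn": [0,0,0]},
  {"translation": [0,0,0.64],"turn": [0,0,0]},
  {"translation": [0,0,0],"turn": [0,0,0]},
  {"translation": [0,0,0],"turn": [0,0,0]},
], gripper=0.6)

```text
clock: 39.05
position: [0.5196, 0.0641, 0.0896]
ee_rot: [-180.0, 0.0, 101.1]
contact_force: [0.4, 0.4, 1.0]
grip_width: 0.0514
finger_force: 0.0
```

```bash
python3 - <<'E'
from circs import *
plan(.5195,.0640,.0145)
refine('w3',[],[(.648,.016)])
im,d,m=save('wrist','w8');refine('w8',[(.5195,.064)],[(.648,.016),(.619,.218)])
E
```

```text
rows 4 each [-0.001 -0.001  0.751] total [-4.000e-03 -2.000e-03  3.005e+00] rpy [-179.97    0.    101.08] pos [0.5196 0.0641 0.0896]
case rim pts 4008 ring [0.6502 0.0141 0.0575 0.0074] zrim 0.0481 disc on .045 [array([0.6502, 0.0155, 0.045 , 0.001 ])]
dial [array([0.5203, 0.0639, 0.0477, 0.0009])] post 561 [0.5203 0.0637] ztop 0.0389 zface 0.0111
case rim pts 7555 ring [0.6506 0.0206 0.0557 0.0072] zrim 0.0489 disc on .045 [array([0.6519, 0.0177, 0.0439, 0.0044])]
case rim pts 7429 ring [0.6185 0.1983 0.0408 0.006 ] zrim 0.0491 disc on .045 [array([0.6224, 0.1983, 0.0287, 0.0101])]
```

Request:
send_rows([
  {"translation": [0,0.02,1],"turn": [0,0,0]},
  {"translation": [0,0,1],"turn": [0,0,0]},
  {"translation": [0,0,0.6],"turn": [0,0,0]},
  {"translation": [0,0,0.4],"turn": [0,0,0]},
  {"translation": [0,0,0],"turn": [0,0,0]},
  {"translation": [0,0,0],"turn": [0,0,0]},
], gripper=0.6)

```text
clock: 39.7
position: [0.5205, 0.0647, 0.0154]
ee_rot: [179.9, 0.0, 101.1]
contact_force: [-0.1, 0.8, 0.1]
grip_width: 0.0512
finger_force: 0.0
```

Request:
send_rows([
  {"translation": [0,0,0],"turn": [0,0,0]},
  {"translation": [0,0,0],"turn": [0,0,0]},
  {"translation": [0,0,0],"turn": [0,0,0]},
  {"translation": [0,0,0],"turn": [0,0,0]},
  {"translation": [0,0,0],"turn": [0,0,0]},
  {"translation": [0,0,0],"turn": [0,0,0]},
], gripper=0)

```text
clock: 40.3
position: [0.5205, 0.0647, 0.0157]
ee_rot: [179.9, 0.0, 101.1]
contact_force: [-1.4, 0.4, 5.8]
grip_width: 0.0137
finger_force: 58.6
```

Request:
send_rows([
  {"translation": [0,0,-0.4],"turn": [0,0,0]},
  {"translation": [0,0,-0.8],"turn": [0,0,0]},
  {"translation": [0,0,-1],"turn": [0,0,0]},
  {"translation": [0,0,-1],"turn": [0,0,0]},
  {"translation": [0,0,-0.6],"turn": [0,0,0]},
  {"translation": [0,0,-0.2],"turn": [0,0,0]},
  {"translation": [0,0,0],"turn": [0,0,0]},
  {"translation": [0,0,0],"turn": [0,0,0]},
], gripper=0)

```text
clock: 41.1
position: [0.5187, 0.0647, 0.1132]
ee_rot: [-179.9, -0.0, 101.1]
contact_force: [-0.4, -0.3, -2.9]
grip_width: 0.0133
finger_force: 58.6
```

```bash
python3 - <<'E'
from h import *
plan(.6507,.0152,.066)
E
```

```text
rows 5 each [-0.592  0.96   0.375] total [-2.962  4.802  1.876] rpy [-1.7987e+02 -2.0000e-02  1.0113e+02] pos [0.5187 0.0647 0.1132]
```

Request:
send_rows([
  {"translation": [-0.25,0.4,0],"turn": [0,0,0]},
  {"translation": [-0.5,0.8,0],"turn": [0,0,0]},
  {"translation": [-0.55,0.9,0],"turn": [0,0,0]},
  {"translation": [-0.55,0.9,0],"turn": [0,0,0]},
  {"translation": [-0.55,0.9,0],"turn": [0,0,0]},
  {"translation": [-0.4,0.65,0],"turn": [0,0,0]},
  {"translation": [-0.14,0.25,0],"turn": [0,0,0]},
  {"translation": [0,0,0],"turn": [0,0,0]},
  {"translation": [0,0,0],"turn": [0,0,0]},
  {"translation": [0,0,0],"turn": [0,0,0]},
], gripper=0)

```text
clock: 42.1
position: [0.6507, 0.0161, 0.1141]
ee_rot: [-179.9, -0.0, 101.1]
contact_force: [-0.4, -0.2, -1.7]
grip_width: 0.0137
finger_force: 58.7
```

```bash
cat > held.py <<'E'
from circs import *
def held(f,x,y,z):  # outline of the held dial's face (height z) from depth
    im,d,m=load(f);P=cloud(m,d);k=(np.hypot(P[...,0]-x,P[...,1]-y)<.056)&(abs(P[...,2]-z)<.005)
    cs=blobs(k,300,200000);c=max(cs,key=cv2.contourArea);q=onplane(m,c,z)
    q=q[(np.hypot(*(q-[x,y]).T)>.042)]
    A=P[k];print('held',np.round(circ(q),4),len(q),'z',np.nanmedian(A[:,2]).round(4),'slope',np.linalg.lstsq(np.c_[A[:,:2]-[x,y],np.ones(len(A))],A[:,2],rcond=None)[0].round(3))
E
python3 - <<'E'
from held import *
held('w6',.606,-.2167,.1085)
save('wrist','w9');s=ctrl.observe();print(s['position'])
held('w9',*s['position'][:2],s['position'][2]-.0055)
plan(.6507,.0158,.066)
E
```

```text
held [ 0.6068 -0.2168  0.0475  0.0008] 414 z 0.1092 slope [-0.001 -0.001  0.109]
[0.65079226 0.01614051 0.114333  ]
held [0.6507 0.0162 0.0473 0.001 ] 415 z 0.1088 slope [-0.002 -0.001  0.109]
rows 2 each [-0.007 -0.002  0.967] total [-0.013 -0.005  1.933] rpy [-1.7996e+02 -1.0000e-02  1.0115e+02] pos [0.6508 0.0161 0.1143]
```

Request:
send_rows([
  {"translation": [-0.03,-0.01,0.6],"turn": [0,0,0]},
  {"translation": [0,0,0.8],"turn": [0,0,0]},
  {"translation": [0,0,0.4],"turn": [0,0,0]},
  {"translation": [0,0,0.14],"turn": [0,0,0]},
  {"translation": [0,0,0],"turn": [0,0,0]},
  {"translation": [0,0,0],"turn": [0,0,0]},
], gripper=0)

```text
clock: 42.75
position: [0.6521, 0.015, 0.0668]
ee_rot: [179.9, 0.0, 101.1]
contact_force: [0.1, -0.2, -1.2]
grip_width: 0.0137
finger_force: 58.7
```

Request:
send_rows([
  {"translation": [0,0,0.06],"turn": [0,0,0]},
  {"translation": [0,0,0.06],"turn": [0,0,0]},
  {"translation": [0,0,0.06],"turn": [0,0,0]},
  {"translation": [0,0,0],"turn": [0,0,0]},
], gripper=0)

```text
clock: 43.15
position: [0.652, 0.0152, 0.0628]
ee_rot: [179.9, -0.0, 101.1]
contact_force: [-3.5, 2.0, 4.8]
grip_width: 0.0136
finger_force: 59.5
```

Contact came about 2 mm early, so the dial is probably on the rim edge. It reads x=0.652 against 0.6505. I ease up, shift −x slightly and retry.

Request:
send_rows([
  {"translation": [0,0,-0.12],"turn": [0,0,0]},
  {"translation": [0,-0.05,0],"turn": [0,0,0]},
  {"translation": [0,0,0.06],"turn": [0,0,0]},
  {"translation": [0,0,0.06],"turn": [0,0,0]},
  {"translation": [0,0,0],"turn": [0,0,0]},
  {"translation": [0,0,0],"turn": [0,0,0]},
], gripper=0)

```text
clock: 43.75
position: [0.6507, 0.015, 0.0625]
ee_rot: [179.9, -0.0, 101.1]
contact_force: [-1.2, 2.6, 5.4]
grip_width: 0.0138
finger_force: 59.5
```

Request:
send_rows([
  {"translation": [0,0,0.04],"turn": [0,0,0]},
  {"translation": [0,0,0.04],"turn": [0,0,0]},
  {"translation": [0,0,0],"turn": [0,0,0]},
], gripper=0)

```text
clock: 44.05
position: [0.651, 0.015, 0.0604]
ee_rot: [179.9, 0.0, 101.1]
contact_force: [0.2, 2.1, 6.4]
grip_width: 0.0137
finger_force: 59.7
```

Request:
send_rows([
  {"translation": [0,0,0.06],"turn": [0,0,0]},
  {"translation": [0,0,0.06],"turn": [0,0,0]},
  {"translation": [0,0,0.06],"turn": [0,0,0]},
  {"translation": [0,0,0],"turn": [0,0,0]},
], gripper=0)

```text
clock: 44.45
position: [0.6511, 0.0151, 0.0566]
ee_rot: [179.9, -0.0, 101.1]
contact_force: [-3.2, 3.3, 8.7]
grip_width: 0.014
finger_force: 59.9
```

Request:
send_rows([
  {"translation": [0,0,0.06],"turn": [0,0,0]},
  {"translation": [0,0,0.04],"turn": [0,0,0]},
  {"translation": [0,0,0],"turn": [0,0,0]},
], gripper=0)

```text
clock: 44.75
position: [0.6511, 0.0151, 0.0543]
ee_rot: [179.9, -0.0, 101.1]
contact_force: [-3.8, 3.0, 9.7]
grip_width: 0.0138
finger_force: 60.0
```

Request:
send_rows([
  {"translation": [0,0,0.04],"turn": [0,0,0]},
  {"translation": [0,0,0.04],"turn": [0,0,0]},
  {"translation": [0,0,0],"turn": [0,0,0]},
], gripper=0)

```text
clock: 45.05
position: [0.6511, 0.0151, 0.0537]
ee_rot: [179.9, -0.0, 101.1]
contact_force: [-7.0, 3.0, 16.0]
grip_width: 0.0139
finger_force: 61.0
```

Request:
send_rows([
  {"translation": [0,0,0.03],"turn": [0,0,0]},
  {"translation": [0,0,0],"turn": [0,0,0]},
], gripper=0)

```text
clock: 45.25
position: [0.6512, 0.015, 0.0536]
ee_rot: [179.9, -0.0, 101.1]
contact_force: [-8.7, 3.6, 19.1]
grip_width: 0.0137
finger_force: 61.3
```

Request:
send_rows([
  {"translation": [0,0,-0.06],"turn": [0,0,0]},
  {"translation": [0,0,0],"turn": [0,0,0]},
  {"translation": [0,0,0],"turn": [0,0,0]},
  {"translation": [0,0,0],"turn": [0,0,0]},
  {"translation": [0,0,0],"turn": [0,0,0]},
  {"translation": [0,0,-0.4],"turn": [0,0,0]},
  {"translation": [0,0,-0.8],"turn": [0,0,0]},
  {"translation": [0,0,-1],"turn": [0,0,0]},
  {"translation": [0,0,-1],"turn": [0,0,0]},
  {"translation": [0,0,-1],"turn": [0,0,0]},
  {"translation": [0,0,-1],"turn": [0,0,0]},
  {"translation": [0,0,-1],"turn": [0,0,0]},
], gripper=0.6)

```text
clock: 46.45
position: [0.6503, 0.0147, 0.2083]
ee_rot: [180.0, 0.0, 101.1]
contact_force: [0.4, -0.4, 0.3]
grip_width: 0.0511
finger_force: 0.0
```

Request:
send_rows([
  {"translation": [0.4,-0.4,-1],"turn": [0,0,0]},
  {"translation": [0.8,-0.8,-1],"turn": [0,0,0]},
  {"translation": [0.8,-0.8,-1],"turn": [0,0,0]},
  {"translation": [0.8,-0.8,-0.5],"turn": [0,0,0]},
  {"translation": [0.8,-0.8,0],"turn": [0,0,0]},
  {"translation": [0.8,-0.8,0],"turn": [0,0,0]},
  {"translation": [0.8,-0.8,0],"turn": [0,0,0]},
  {"translation": [0.8,-0.8,0],"turn": [0,0,0]},
  {"translation": [0.4,-0.5,0],"turn": [0,0,0]},
  {"translation": [0,0,0],"turn": [0,0,0]},
  {"translation": [0,0,0],"turn": [0,0,0]},
], gripper=0.6)

```text
clock: 47.55
position: [0.4603, 0.1402, 0.2943]
ee_rot: [179.9, 0.0, 101.1]
contact_force: [0.0, -0.2, 0.7]
grip_width: 0.0509
finger_force: 0.0
```

```bash
python3 - <<'E'
from circs import *
s=ctrl.observe();print(s['position'])
im,d,m=save('wrist','w10');P=cloud(m,d)
refine('w10',[(.458,.240)],[(.621,.218)])
for x,y in[(.651,.015),(.606,-.217)]:
    k=(np.hypot(P[...,0]-x,P[...,1]-y)<.046);kk=k&(P[...,2]<.06)&(P[...,2]>.03)
    print('dial z',np.nanpercentile(P[kk][:,2],[5,50,95]),kk.sum(), np.linalg.lstsq(np.c_[P[kk][:,:2]-[x,y],np.ones(kk.sum())],P[kk][:,2],rcond=None)[0] if kk.sum()>50 else '')
plan(.4584,.2403,.09)
E
```

```text
[0.46033179 0.14019035 0.29434433]
dial [array([0.46  , 0.2395, 0.0472, 0.001 ])] post 184 [0.4601 0.2392] ztop 0.038 zface 0.0101
case rim pts 4814 ring [0.6232 0.2202 0.0582 0.0072] zrim 0.0476 disc on .045 [array([0.6238, 0.2195, 0.0452, 0.0009])]
dial z [0.04626875 0.0474985  0.04889144] 2936 [-0.00286639  0.00011666  0.04766783]
dial z nan 0 
rows 9 each [0.44  0.076 0.907] total [3.956 0.682 8.164] rpy [1.7996e+02 2.0000e-02 1.0110e+02] pos [0.4605 0.14   0.2941]
  return np.nanmean(a, axis, out=out, keepdims=keepdims)
```

View pics/w10.png

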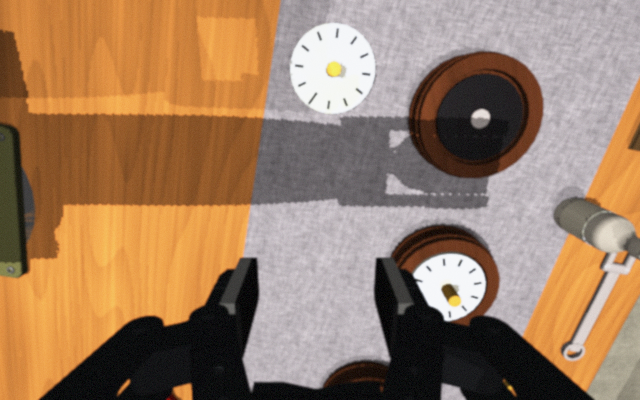

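w10 shows the case 2 dial flush (47.7 mm, slope 0.3%). Dial 1 is at (333,69) and the open case 1 at (479,118). Next I grasp dial 1.

Request:
send_rows([
  {"translation": [0.8,0.15,0.5],"turn": [0,0,0]},
  {"translation": [0.8,0.15,1],"turn": [0,0,0]},
  {"translation": [0.8,0.15,1],"turn": [0,0,0]},
  {"translation": [0.8,0.15,1],"turn": [0,0,0]},
  {"translation": [0.7,0.15,1],"turn": [0,0,0]},
  {"translation": [0,0,1],"turn": [0,0,0]},
  {"translation": [0,0,1],"turn": [0,0,0]},
  {"translation": [0,0,1],"turn": [0,0,0]},
  {"translation": [0,0,0.68],"turn": [0,0,0]},
  {"translation": [0,0,0],"turn": [0,0,0]},
  {"translation": [0,0,0],"turn": [0,0,0]},
], gripper=0.6)

```text
clock: 48.7
position: [0.4602, 0.2393, 0.0893]
ee_rot: [-180.0, 0.0, 101.1]
contact_force: [-0.9, -0.0, 0.5]
grip_width: 0.0513
finger_force: 0.0
```

```bash
python3 - <<'E'
from circs import *
plan(.4602,.2393,.0145)
im,d,m=save('wrist','w11');refine('w11',[(.460,.2395)],[])
E
```

```text
rows 3 each [0.001 0.    0.997] total [2.000e-03 1.000e-03 2.992e+00] rpy [-1.7997e+02  1.0000e-02  1.0107e+02] pos [0.4602 0.2393 0.0893]
dial [array([0.4605, 0.2397, 0.0477, 0.0009])] post 568 [0.4604 0.2397] ztop 0.039 zface 0.0111
```

Request:
send_rows([
  {"translation": [0.01,0,1],"turn": [0,0,0]},
  {"translation": [0,0,1],"turn": [0,0,0]},
  {"translation": [0,0,0.6],"turn": [0,0,0]},
  {"translation": [0,0,0.39],"turn": [0,0,0]},
  {"translation": [0,0,0],"turn": [0,0,0]},
  {"translation": [0,0,0],"turn": [0,0,0]},
], gripper=0.6)

```text
clock: 49.35
position: [0.4603, 0.2402, 0.0155]
ee_rot: [179.9, -0.0, 101.1]
contact_force: [0.2, -0.7, 0.6]
grip_width: 0.0512
finger_force: 0.0
```

Request:
send_rows([
  {"translation": [0,0,0],"turn": [0,0,0]},
  {"translation": [0,0,0],"turn": [0,0,0]},
  {"translation": [0,0,0],"turn": [0,0,0]},
  {"translation": [0,0,0],"turn": [0,0,0]},
  {"translation": [0,0,0],"turn": [0,0,0]},
  {"translation": [0,0,0],"turn": [0,0,0]},
], gripper=0)

```text
clock: 49.95
position: [0.4602, 0.2402, 0.0157]
ee_rot: [179.9, -0.0, 101.1]
contact_force: [-1.7, -0.9, 5.7]
grip_width: 0.0138
finger_force: 58.6
```

Request:
send_rows([
  {"translation": [0,0,-0.4],"turn": [0,0,0]},
  {"translation": [0,0,-0.8],"turn": [0,0,0]},
  {"translation": [0,0,-1],"turn": [0,0,0]},
  {"translation": [0,0,-1],"turn": [0,0,0]},
  {"translation": [0,0,-0.6],"turn": [0,0,0]},
  {"translation": [0,0,-0.2],"turn": [0,0,0]},
  {"translation": [0,0,0],"turn": [0,0,0]},
  {"translation": [0,0,0],"turn": [0,0,0]},
], gripper=0)

```text
clock: 50.75
position: [0.4586, 0.2395, 0.1131]
ee_rot: [-179.9, 0.0, 101.1]
contact_force: [-0.9, -0.6, -2.4]
grip_width: 0.0138
finger_force: 58.6
```

```bash
python3 - <<'E'
from h import *
plan(.6235,.2195,.066)
E
```

```text
rows 7 each [-0.294  0.903  0.267] total [-2.058  6.323  1.872] rpy [-1.7986e+02  3.0000e-02  1.0112e+02] pos [0.4586 0.2395 0.1131]
```

Request:
send_rows([
  {"translation": [-0.15,0.45,0],"turn": [0,0,0]},
  {"translation": [-0.28,0.85,0],"turn": [0,0,0]},
  {"translation": [-0.3,0.9,0],"turn": [0,0,0]},
  {"translation": [-0.3,0.9,0],"turn": [0,0,0]},
  {"translation": [-0.3,0.9,0],"turn": [0,0,0]},
  {"translation": [-0.3,0.9,0],"turn": [0,0,0]},
  {"translation": [-0.25,0.8,0],"turn": [0,0,0]},
  {"translation": [-0.13,0.45,0],"turn": [0,0,0]},
  {"translation": [-0.05,0.15,0],"turn": [0,0,0]},
  {"translation": [0,0,0],"turn": [0,0,0]},
  {"translation": [0,0,0],"turn": [0,0,0]},
  {"translation": [0,0,0],"turn": [0,0,0]},
], gripper=0)

```text
clock: 51.95
position: [0.6232, 0.22, 0.1144]
ee_rot: [-180.0, -0.0, 101.2]
contact_force: [0.2, -0.1, -2.2]
grip_width: 0.0136
finger_force: 58.8
```

```bash
python3 - <<'E'
from held import *
save('wrist','w12');s=ctrl.observe();print(s['position'])
held('w12',*s['position'][:2],s['position'][2]-.0055)
plan(.6235,.2195,.066)
E
```

```text
[0.62325246 0.21998228 0.11457728]
held [0.6232 0.22   0.0473 0.001 ] 418 z 0.109 slope [-0.001 -0.002  0.109]
rows 2 each [-0.01   0.003  0.972] total [-0.021  0.007  1.943] rpy [-179.98   -0.    101.15] pos [0.6233 0.22   0.1146]
```

Request:
send_rows([
  {"translation": [-0.02,-0.01,0.6],"turn": [0,0,0]},
  {"translation": [0,0,0.8],"turn": [0,0,0]},
  {"translation": [0,0,0.4],"turn": [0,0,0]},
  {"translation": [0,0,0.14],"turn": [0,0,0]},
  {"translation": [0,0,0],"turn": [0,0,0]},
  {"translation": [0,0,0],"turn": [0,0,0]},
], gripper=0)

```text
clock: 52.6
position: [0.6244, 0.2194, 0.0667]
ee_rot: [179.9, -0.0, 101.1]
contact_force: [-0.2, 0.1, -1.0]
grip_width: 0.0135
finger_force: 58.7
```

Request:
send_rows([
  {"translation": [0,0,0.06],"turn": [0,0,0]},
  {"translation": [0,0,0.06],"turn": [0,0,0]},
  {"translation": [0,0,0.06],"turn": [0,0,0]},
  {"translation": [0,0,0],"turn": [0,0,0]},
], gripper=0)

```text
clock: 53.0
position: [0.6245, 0.2197, 0.0629]
ee_rot: [179.9, -0.0, 101.1]
contact_force: [-1.6, 1.3, 3.7]
grip_width: 0.0139
finger_force: 59.4
```

Request:
send_rows([
  {"translation": [0,0,-0.12],"turn": [0,0,0]},
  {"translation": [0,-0.04,0],"turn": [0,0,0]},
  {"translation": [0,0,0.06],"turn": [0,0,0]},
  {"translation": [0,0,0.06],"turn": [0,0,0]},
  {"translation": [0,0,0],"turn": [0,0,0]},
  {"translation": [0,0,0],"turn": [0,0,0]},
], gripper=0)

```text
clock: 53.6
position: [0.6231, 0.2191, 0.063]
ee_rot: [180.0, -0.0, 101.1]
contact_force: [-1.4, -0.2, 7.1]
grip_width: 0.0138
finger_force: 59.9
```

Request:
send_rows([
  {"translation": [0,0,0.04],"turn": [0,0,0]},
  {"translation": [0,0,0.04],"turn": [0,0,0]},
  {"translation": [0,0,0],"turn": [0,0,0]},
], gripper=0)

```text
clock: 53.9
position: [0.6234, 0.2194, 0.0625]
ee_rot: [180.0, -0.0, 101.1]
contact_force: [-4.3, 1.0, 11.8]
grip_width: 0.0138
finger_force: 61.0
```

```bash
python3 - <<'E'
from held import *
s=ctrl.observe();print(s['contact_force'],s['moment'],s['position'],s['ee_rot'])
save('wrist','w13')
for z in(s['position'][2]-.0055,): held('w13',*s['position'][:2],z)
E
```

```text
[-4.28275073  1.00764174 11.778222  ] [-0.24484723  1.24822801 -0.0451964 ] [0.62337991 0.21940595 0.06249044] [ 1.79974992e+02 -1.31683328e-02  1.01128967e+02]
held [0.6228 0.2189 0.0473 0.001 ] 414 z 0.0567 slope [-0.017 -0.023  0.057]
```

Request:
send_rows([
  {"translation": [0,0,-0.16],"turn": [0,0,0]},
  {"translation": [0,0,0],"turn": [0,0,0]},
  {"translation": [0,0,0],"turn": [0,0,0]},
], gripper=0)

```text
clock: 54.25
position: [0.623, 0.219, 0.0636]
ee_rot: [180.0, -0.0, 101.1]
contact_force: [-0.2, 0.2, 1.1]
grip_width: 0.0137
finger_force: 59.2
```

```bash
python3 - <<'E'
from held import *
s=ctrl.observe();print(s['contact_force'],s['moment'],s['position'],s['ee_rot'])
save('wrist','w14')
held('w14',*s['position'][:2],s['position'][2]-.0055)
E
```

```text
[-0.23315693  0.21320198  1.05256938] [ 0.03226292  0.08203646 -0.00024991] [0.62303916 0.2190345  0.06357668] [ 1.79970049e+02 -3.06454225e-03  1.01120974e+02]
held [0.6229 0.219  0.0473 0.0009] 415 z 0.058 slope [-0.002 -0.005  0.058]
```

View pics/w13.png

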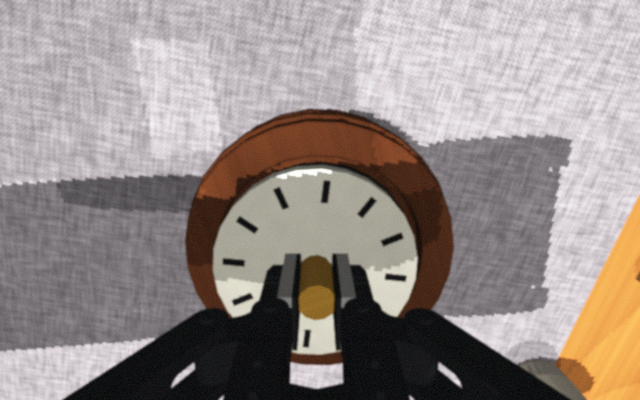

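w13 shows the dial over the opening, resting slightly tilted and supported on the −x,−y side of the rim (slope −0.017, −0.023, and the moment agrees). I shift +x,+y by about 1 mm.

Request:
send_rows([
  {"translation": [0,0,-0.04],"turn": [0,0,0]},
  {"translation": [0.03,0.05,0],"turn": [0,0,0]},
  {"translation": [0,0,0.06],"turn": [0,0,0]},
  {"translation": [0,0,0.06],"turn": [0,0,0]},
  {"translation": [0,0,0],"turn": [0,0,0]},
], gripper=0)

```text
clock: 54.8
position: [0.6242, 0.2202, 0.0615]
ee_rot: [180.0, -0.0, 101.1]
contact_force: [-0.0, 1.2, -0.7]
grip_width: 0.0138
finger_force: 58.9
```

Request:
send_rows([
  {"translation": [0,0,0.04],"turn": [0,0,0]},
  {"translation": [0,0,0.04],"turn": [0,0,0]},
  {"translation": [0,0,0],"turn": [0,0,0]},
], gripper=0)

```text
clock: 55.1
position: [0.6242, 0.2201, 0.0604]
ee_rot: [180.0, -0.0, 101.1]
contact_force: [-2.5, 0.9, 4.4]
grip_width: 0.0139
finger_force: 59.5
```

```bash
python3 - <<'E'
from held import *
s=ctrl.observe();print(s['contact_force'],s['moment'],s['position'],s['ee_rot'])
save('wrist','w15')
held('w15',*s['position'][:2],s['position'][2]-.0055)
E
```

```text
[-2.48123226  0.88564279  4.44619265] [ 0.12267766  0.31817783 -0.02023482] [0.62417097 0.22014012 0.06039393] [ 1.79974778e+02 -8.99612245e-03  1.01125501e+02]
held [0.6241 0.2202 0.0473 0.0009] 415 z 0.0549 slope [-0.001 -0.001  0.055]
```

It's in, level and free at 61.5 mm, then on the carrier. Pressing home.

Request:
send_rows([
  {"translation": [0,0,0.06],"turn": [0,0,0]},
  {"translation": [0,0,0.06],"turn": [0,0,0]},
  {"translation": [0,0,0.06],"turn": [0,0,0]},
  {"translation": [0,0,0.06],"turn": [0,0,0]},
  {"translation": [0,0,0],"turn": [0,0,0]},
], gripper=0)

```text
clock: 55.65
position: [0.6242, 0.2202, 0.0549]
ee_rot: [180.0, -0.0, 101.1]
contact_force: [-3.1, 0.1, 6.3]
grip_width: 0.0138
finger_force: 59.6
```

Request:
send_rows([
  {"translation": [0,0,0.04],"turn": [0,0,0]},
  {"translation": [0,0,0.04],"turn": [0,0,0]},
  {"translation": [0,0,0],"turn": [0,0,0]},
], gripper=0)

```text
clock: 55.95
position: [0.6242, 0.2202, 0.0537]
ee_rot: [180.0, -0.0, 101.1]
contact_force: [-5.6, -0.9, 10.7]
grip_width: 0.0142
finger_force: 60.4
```

Request:
send_rows([
  {"translation": [0,0,0.04],"turn": [0,0,0]},
  {"translation": [0,0,0.03],"turn": [0,0,0]},
  {"translation": [0,0,0],"turn": [0,0,0]},
], gripper=0)

```text
clock: 56.25
position: [0.6243, 0.2202, 0.0537]
ee_rot: [-180.0, 0.0, 101.1]
contact_force: [-10.2, -2.2, 19.7]
grip_width: 0.0136
finger_force: 61.1
```

Request:
send_rows([
  {"translation": [0,0,-0.06],"turn": [0,0,0]},
  {"translation": [0,0,0],"turn": [0,0,0]},
  {"translation": [0,0,0],"turn": [0,0,0]},
  {"translation": [0,0,0],"turn": [0,0,0]},
  {"translation": [0,0,0],"turn": [0,0,0]},
  {"translation": [0,0,-0.4],"turn": [0,0,0]},
  {"translation": [0,0,-0.8],"turn": [0,0,0]},
  {"translation": [0,0,-1],"turn": [0,0,0]},
  {"translation": [0,0,-1],"turn": [0,0,0]},
  {"translation": [0,0,-1],"turn": [0,0,0]},
  {"translation": [0,0,-1],"turn": [0,0,0]},
  {"translation": [0,0,-1],"turn": [0,0,0]},
], gripper=0.6)

```text
clock: 57.45
position: [0.624, 0.22, 0.2083]
ee_rot: [179.9, -0.0, 101.1]
contact_force: [-0.3, 0.1, 1.4]
grip_width: 0.0511
finger_force: 0.0
```

Request:
send_rows([
  {"translation": [0,-0.8,-1],"turn": [0,0,0]},
  {"translation": [0,-0.8,-1],"turn": [0,0,0]},
  {"translation": [0,-0.8,-1],"turn": [0,0,0]},
  {"translation": [0,-0.8,-1],"turn": [0,0,0]},
  {"translation": [-0.5,0,-1],"turn": [0,0,0]},
  {"translation": [-0.9,0,-1],"turn": [0,0,0]},
  {"translation": [-0.9,0,-1],"turn": [0,0,0]},
  {"translation": [-0.9,0,-1],"turn": [0,0,0]},
  {"translation": [-0.9,0,-1],"turn": [0,0,0]},
  {"translation": [-0.5,0,-0.5],"turn": [0,0,0]},
  {"translation": [0,0,0],"turn": [0,0,0]},
  {"translation": [0,0,0],"turn": [0,0,0]},
], gripper=0.6)

```text
clock: 58.65
position: [0.5674, 0.0921, 0.443]
ee_rot: [-179.9, -0.0, 101.1]
contact_force: [-0.2, 0.0, -0.5]
grip_width: 0.0512
finger_force: 0.0
```

```bash
python3 - <<'E'
from circs import *
s=ctrl.observe();print(s['position'])
im,d,m=save('wrist','w16');P=cloud(m,d);save('scene','scene2')
for x,y in[(.624,.22),(.651,.015),(.606,-.217)]:
    k=(np.hypot(P[...,0]-x,P[...,1]-y)<.044);kk=k&(P[...,2]<.06)&(P[...,2]>.03)
    print('dial z',np.nanpercentile(P[kk][:,2],[5,50,95]).round(4) if kk.sum() else '',kk.sum(), np.linalg.lstsq(np.c_[P[kk][:,:2]-[x,y],np.ones(kk.sum())],P[kk][:,2],rcond=None)[0].round(4) if kk.sum()>50 else '')
a=load('scene2')[0][:,:,::-1];b=im[:,:,::-1]
cv2.imwrite('pics/fin.png',np.vstack([cv2.resize(b,(480,300)),cv2.resize(a[90:340,150:550],(480,300))]))
E
```

```text
[0.56740781 0.09206654 0.44302981]
dial z [0.0456 0.0473 0.049 ] 3159 [-0.0009  0.0024  0.0473]
dial z [0.0454 0.0469 0.0486] 2197 [-0.0029  0.0027  0.047 ]
dial z [0.0451 0.0466 0.0484] 1534 [-0.0021  0.0026  0.0468]
```

View pics/fin.png

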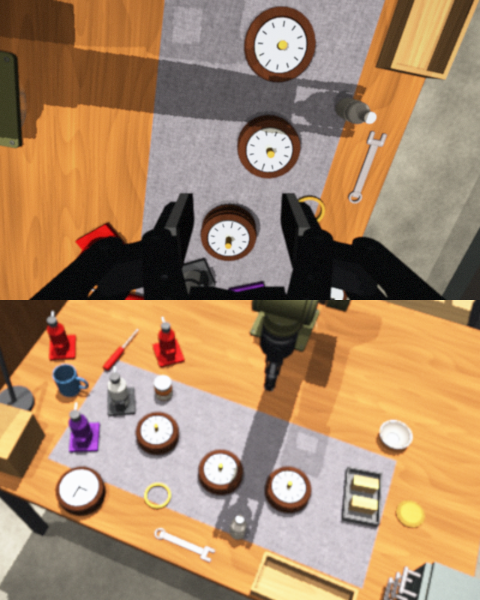

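The final views show all three dials flush and level in their cases, both blocks in the grey tray, the jar standing and nothing else moved. Handing in.

```bash
python3 -c "
from cell import ctrl
print(ctrl.sign_off())"
```

```text
the job is handed in; nothing more can be done
None
```

The job is handed in, and sign-off returned no verdict: both packing blocks went into the grey tray, the duster was pressed once to its stop with the cases open, and all three dials are pressed home, flush and level, with the jar still standing.

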